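# Take a stamp from the locked carrying rack and lay it in the wax pan

### The arm

A 6-joint arm with a two-finger parallel gripper is mounted at the origin on the work surface. World frame = base frame: x ahead of the robot, y to its left, z up, the work surface at z = 0. Lengths are in m, angles in degrees, forces in N, time in s.
With the tool pointing down it reaches from about 0.25 to 0.725 m from the base axis. Payload 9.7 kg.
Tool frame: the origin (TCP) lies where the fingers leave the gripper's body, on its centre line; the fingertips stand 73 mm ahead of it and the grasp point (between the pads) lies 54 mm ahead of it; y points along the fingers, x is the direction in which the jaws open and shut, and the axes are right-handed (so a half turn about y gives the same grasp; the last joint's range is limited). The gripper opens to 85 mm and grips with 20 to 120 N. Pads are 22 mm wide; open, the fingers measure 114 mm over their backs; the gripper's body (76 mm by 85 mm) begins 54 mm behind the grasp point. The pads swing forward as they close: fully open they stand 13 mm farther back than shut.
Start: joints at [-65.89, 4.979, 10.078, 95.1, 0, 90], TCP at [0.225, -0.502, 0.304] pointing down, gripper open.
Joint ranges: [-179.16, 179.16], [-48.56, 103.87], [-65.8, 70.77], [-126.05, 130.52], [-82.76, 87.17], [-180, 180]. Speed limits (degrees/s): [127.2, 127.2, 147.25, 180, 180, 180].

### API

Orientations are given as [roll, pitch, yaw] about the fixed x, y, z axes, in that order (R = Rz(yaw) Ry(pitch) Rx(roll)).
In Python, from workcell import sensors, imaging, bot, models gives the robot as it stands.
- The arm moves only by the tool arm_command, never from a script. Its argument "rows" is one flat list of numbers, 7 for each row, row after row: the shift along the tool's x, y, z in cm, then the turn, a rotation vector about the tool's x, y, z in degrees, then the gripper's target within -1 to 1 (fully open at 1, half-way at 0, shut at -1). A call has 1 to 12 rows; each row is the pose to reach, as a shift and turn from the pose commanded when the call began, along the tool's axes at that moment; what a row does not reach only later rows make up. A row lasts 1/12 s, in which the tool goes at most 41.7 mm and 7.16 degrees, less where a joint would pass 70% of its speed; a pose out of reach is approached as far as the arm can. A call with a gripper value outside its range is refused whole. The fingers move at their own pace and stop on an object; "force" is the grip in N (left out, the last holds). Time passes only in rows, so rows that repeat a pose let the fingers close. It gives the time, the measured TCP pose, the force and the opening at its end, in the units of the state.
- sensors.get_obs(): the state, without advancing time (a new reading comes with each control period).
- imaging.camera(name): name is "scene" or "top"; returns a dict with "pixels" (384x512x3 uint8, blue, green, red), "z_map" (384x512 float32, m along the optical axis (not along the pixel's ray), 0 where there is no reading), "camera_matrix" (3x3 intrinsics, pixels), "world_from_camera" (4x4, takes a point from camera to world coordinates). Camera axes: x right, y up, looking along -z (the intrinsics and any distortion apply to the point x, -y, -z); pixel columns grow to the right and rows downward; lengths in m; the calibration is good to about 2 mm. A picture is of the moment at which its call begins.
- bot.job_done(): hands the job in, once; it reports no verdict.
Trained networks look in the newest picture that a camera, given by its name, has taken for a name from the list of things; names that differ only in an ending like _2 or _b are one class to them, and where a whole thing is asked for, a point or a joint stands for the part that bears it (a point fixed in the world has none). Each returns a list of dicts, best first, with "conf" (0 to 1); they miss things now and then, are a little off and sometimes report something else, mostly with a low value. They report only what shows in the picture. A call takes as long as a camera call. They do not tell look-alikes from the thing itself.
- models.search_frame(thing, camera): "extent" ([centre column, centre row, width, height] in pixels, round what is visible of it).
- models.spot_point(thing, camera): "location" ([column, row] in pixels: a listed point, or the origin of a listed thing).
The state is a dict: "time": time; "q": joint angles; "qd": joint speeds; "joint_efforts": joint torques, N m; "ee_pos": TCP position; "tcp_rot": TCP orientation; "wrist_force": force on the tool from outside, world axes, zero at the start; "torque": the same for the moment, N m; "opening": finger opening in m.
Only numpy, scipy, OpenCV 4.12 (cv2) and the standard library are available. Lean on these libraries where they do the work, as an engineer would, in place of code of your own. Each camera call takes 0.05 s, during which the arm holds its last target.

### The job

Draw the bolt fully back so that the rack's hold-down bar is free, swing the bar fully down in front of the rack and leave it there. Lift out the stamp with the ball grip, stand it on the bench and let go of it, then take it by the ball so that it hangs face down and lower it gently (not dropped) onto the mesh in the middle of the wax pan, flat, with its long sides along the pan's long sides. Leave everything else on the bench and in the rack where it is.

Things in the scene. Friction and masses are not known exactly. Their poses are not given: they have to be found in the camera images.
- rack: Wooden stamp rack, fixed. Origin on the bench under the slots' middle; front (-x) to the robot, y along it. Base 12 mm thick, y=-252..190, x=-60..60 (mm). Slots at y=-68, 32, 132 each hold a stamp (standing at z=12 between battens, 18 mm high, and front and back strips up to z=38). Cheeks 150 mm high at y=-158, 184. Bolt post y=-250..-182, x=-29..17, 118 mm high, steel saddles to z=139
- bolt_knob (a point): Centre of the upright knob (14 mm across, its top 12 mm above this point, 24 mm tall on a thin stem) of the barrel bolt on the rack's post. The knob slides along the rack's -y, away from the slots, to draw the bolt
- bolt (a joint): Draw of the barrel bolt in m: 0 = shot home in front of the hold-down bar's arm, which blocks the bar; 0.030 = fully drawn; the bar is free from 0.022. About 2 N of friction; stays where it is left
- bar_grip (a point): Middle of the dark wooden T-grip (a barrel 24 mm across and 44 mm long, along the rack's y, flat ends) on the hold-down bar. The bar is a 10 mm steel rod across the tops of the stamps (23 mm above them) on two end arms; the T-grip stands 30 mm above the rod on a thin post, 120 mm from the hinge line. Can be pinched by its ends
- bar_hinge (a point): Point on the bar's hinge line, 75 mm above the bench, under the T-grip when the bar is up; the hinge line runs along the rack's y
- bar (a joint): Angle of the hold-down bar in rad: 0 = upright over the stamps (closed), grows as the bar swings forward and down towards the rack's -x, 1.6 = fully down in front of the rack, T-grip about 70 mm above the bench. A stiff hinge (3 N at the grip): it stays where it is left
- stamp_center (a point): Centre of the block of the wanted stamp: copper strips, the only one with a ball grip, about 0.55 kg; its slot varies. Block 90 mm (x) by 32 mm (y) by 130 mm (z, upright in the rack: top edge 65 mm above this point, lower edge 65 mm below). The copper face looks to +y, the handle points to -y
- stamp_ball (a point): Centre of that stamp's ball grip: wooden ball 30 mm across on a 12 mm stem, 64 mm from the block's centre along the stamp's -y (48 mm behind the block's back). Pinched at about 100 N the stamp keeps its attitude; as the grip is eased (at 60 N slowly, at 15 to 25 N well) it swings about the line through the fingers until it hangs face down. Set down firmly it comes flat
- stamp_b_center (a point): Centre of the block of another stamp in the rack, with a bow handle: block 90 x 32 x 130 mm, axes as for the wanted stamp, the bow reaches 72 mm from the block's centre along -y. To be left in its slot
- stamp_c_center (a point): Centre of the block of the third, narrower stamp in the rack, with a bow handle: block 62 x 32 x 118 mm, axes as above, the bow reaches 72 mm along -y. To be left in its slot
- pan_in (a point): Middle of the top of the copper mesh pad in the wax pan, 62 mm above the bench; x along the pan's long side, z up. The aluminium pan is 232 x 182 mm inside (x, y), its rim 26 mm above the mesh; it stands fixed on a hotplate 280 x 220 mm. Cold and empty
- brush: Flat brush lying on the bench among the work, 180 mm long along its x, up to 42 mm wide, 20 mm high; origin under its middle
- scraper: Scraper lying on the bench, 240 mm along its x, blade 65 mm wide at +x, 20 mm high; origin under its middle
- wax_cake: Brown round cake of wax, 84 mm across, 28 mm high, origin under its centre
- brush_tin: Steel tin of small brushes, 72 mm across, 105 mm high, brushes up to 200 mm; origin under its centre
Not all that is in view belongs to the job. What is shaped like the part that bears stamp_center but green, pink or yellow is not meant.

How it is judged:
By the outcome, as a careful person would: the job done as asked, in the order asked, and still so for the second after the job is handed in, with the robot touching nothing.
It also fails if it takes over 69 s, if anything falls off the work surface, if the arm or the gripper's body presses on something with over 40 N, if the wrist force passes 120 N, or if a joint passes its speed limit or range.

## Working session

There is one attempt and no reset: what is moved stays moved. The work goes in short steps, Python scripts to look and compute and a tool call to move; the robot and the scene stay as the last step left them, time stands still between calls to the robot, and variables do not carry over. Pictures are saved under pics/ and viewed, and the job is handed in when it is done.

Besides the shell and the picture viewer there is one more tool, called after ">>>" in YAML: its name, and indented under it one key for each argument. arm_command: Moves the arm, as the interface text tells. Its arguments: {"type":"object","properties":{"rows":{"type":"array","items":{"type":"number"}},"force":{"type":"number"}},"required":["rows"]}

```bash
ls -la; mkdir -p pics; cat > h.py <<'E'
import numpy as np, cv2
from workcell import sensors, imaging, bot, models
from scipy.spatial.transform import Rotation as Ro
def deproj(c,u,v,z=None,plane=None):
    K=c["camera_matrix"];T=np.array(c["world_from_camera"])
    d=np.array([(u-K[0][2])/K[0][0],-(v-K[1][2])/K[1][1],-1.])
    if plane is not None:
        dw=T[:3,:3]@d; o=T[:3,3]; return o+dw*(plane-o[2])/dw[2]
    if z is None: 
        zm=c["z_map"];a=zm[max(0,int(v)-1):int(v)+2,max(0,int(u)-1):int(u)+2];a=a[a>0]
        z=np.median(a) if len(a) else np.nan
    return (T@np.r_[d*z,1])[:3]
def proj(c,p):
    T=np.linalg.inv(np.array(c["world_from_camera"]));K=c["camera_matrix"]
    q=T@np.r_[p,1]; return np.array([K[0][2]+K[0][0]*q[0]/-q[2],K[1][2]-K[1][1]*q[1]/-q[2]])
def cloud(c):
    K=np.array(c["camera_matrix"]);T=np.array(c["world_from_camera"]);z=c["z_map"]
    v,u=np.mgrid[:z.shape[0],:z.shape[1]]
    P=np.stack([(u-K[0,2])/K[0,0]*z,-(v-K[1,2])/K[1,1]*z,-z],-1)
    return P@T[:3,:3].T+T[:3,3]
E
python3 - <<'E'
from h import *
o=sensors.get_obs(); print({k:np.round(v,3).tolist() for k,v in o.items()})
for n in("scene","top"):
    c=imaging.camera(n); cv2.imwrite(f"pics/{n}0.png",c["pixels"]); np.savez(f"{n}0.npz",**c)
    print(n,c["camera_matrix"],np.round(c["world_from_camera"],3))
    for t in "rack bolt_knob bar_grip bar_hinge stamp_center stamp_ball stamp_b_center stamp_c_center pan_in brush scraper wax_cake brush_tin".split():
        r=models.spot_point(t,n)
        print(t,[(round(a["conf"],2),np.round(a["location"]).tolist(),np.round(deproj(c,*a["location"]),3).tolist()) for a in r[:3]])
E
```

```text
total 12
drwxr-xr-x  3 agent agent 4096 Dec  7 14:22 .
drwxr-xr-x 23 root  root  4096 Dec  7 14:22 ..
drwxr-xr-x  2 agent agent 4096 Dec  7 14:22 pics
{'time': 0.0, 'q': [-65.891, 5.008, 10.033, 95.099, -0.001, 89.999], 'qd': [0.05, -0.001, 0.028, -0.094, 0.003, 0.05], 'joint_efforts': [-0.001, -52.039, 46.48, 0.016, -0.0, -0.0], 'ee_pos': [0.225, -0.502, 0.303], 'tcp_rot': [-90.001, 0.074, -65.889], 'wrist_force': [-0.373, 0.158, -0.275], 'torque': [0.013, 0.084, 0.048], 'opening': 0.085}
scene [[409.83363703   0.         256.4360386 ]
 [  0.         409.83363703 192.14834923]
 [  0.           0.           1.        ]] [[ 0.497 -0.544  0.676  1.377]
 [ 0.868  0.298 -0.398 -0.455]
 [ 0.015  0.784  0.62   0.983]
 [ 0.     0.     0.     1.   ]]
rack [(0.94, [312.0, 227.0], [0.627, 0.201, 0.067]), (0.57, [246.0, 222.0], [0.459, 0.046, 0.024])]
bolt_knob [(0.47, [275.0, 222.0], [0.644, 0.042, 0.173])]
bar_grip [(0.85, [322.0, 184.0], [0.587, 0.25, 0.198])]
bar_hinge [(0.67, [315.0, 211.0], [0.577, 0.247, 0.079])]
stamp_center [(0.87, [262.0, 159.0], [0.21, 0.254, 0.072]), (0.72, [319.0, 
[... 1328 characters left out ...]
.129]), (0.82, [98.0, 224.0], [0.35, 0.558, 0.129]), (0.68, [201.0, 269.0], [0.22, 0.25, 0.131])]
stamp_ball [(0.9, [91.0, 200.0], [0.426, 0.601, 0.066]), (0.7, [150.0, 242.0], [0.296, 0.413, 0.079]), (0.64, [183.0, 275.0], [0.196, 0.312, 0.075])]
stamp_b_center [(0.95, [168.0, 171.0], [0.508, 0.35, 0.141]), (0.67, [180.0, 216.0], [0.377, 0.335, 0.011])]
stamp_c_center [(0.89, [230.0, 146.0], [0.585, 0.168, 0.129])]
pan_in []
brush [(0.27, [229.0, 146.0], [0.583, 0.171, 0.128])]
scraper [(0.8, [179.0, 217.0], [0.374, 0.336, 0.011]), (0.52, [195.0, 157.0], [0.549, 0.271, 0.142])]
wax_cake [(0.6, [267.0, 195.0], [0.445, 0.055, 0.028])]
brush_tin [(0.93, [321.0, 112.0], [0.693, -0.108, 0.105])]
```

```bash
python3 - <<'E'
from h import *
for n in("scene","top"):
    i=cv2.imread(f"pics/{n}0.png"); cv2.imwrite(f"pics/{n}0b.png",cv2.resize(i,(800,600),interpolation=cv2.INTER_CUBIC))
i=cv2.imread("pics/top0.png")[90:220,80:310]; cv2.imwrite("pics/top0c.png",cv2.resize(i,None,fx=3.45,fy=3.45,interpolation=cv2.INTER_CUBIC))
i=cv2.imread("pics/scene0.png")[130:290,220:400]; cv2.imwrite("pics/scene0c.png",cv2.resize(i,None,fx=3.7,fy=3.7,interpolation=cv2.INTER_CUBIC))
E
```

```text
(no output)
```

View pics/scene0b.png

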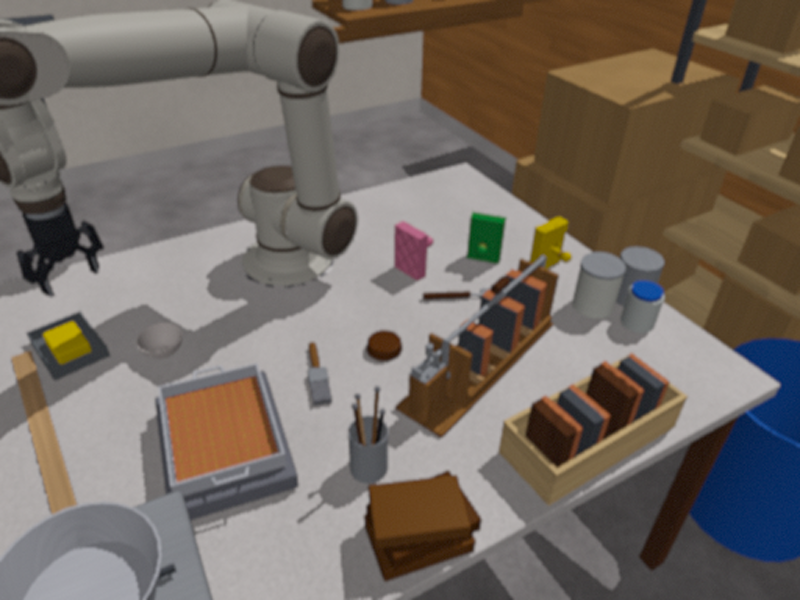

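View pics/top0b.png

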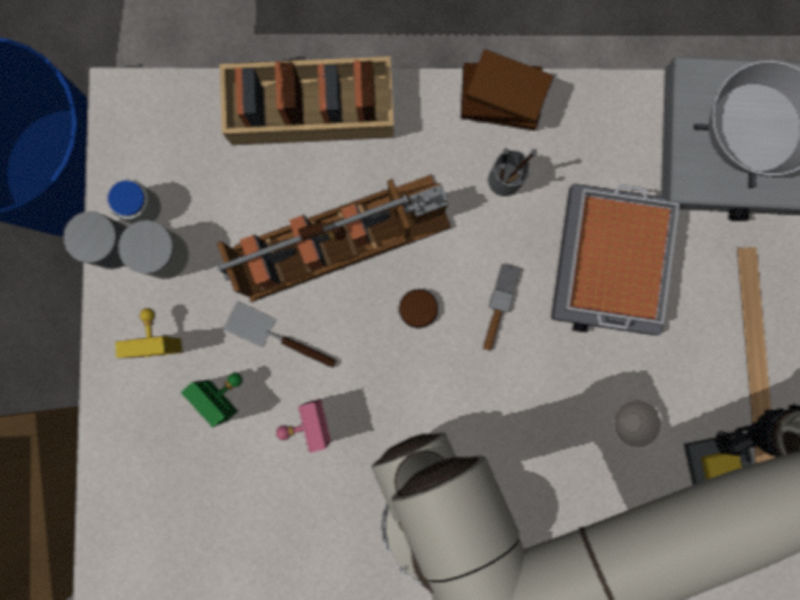

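View pics/top0c.png

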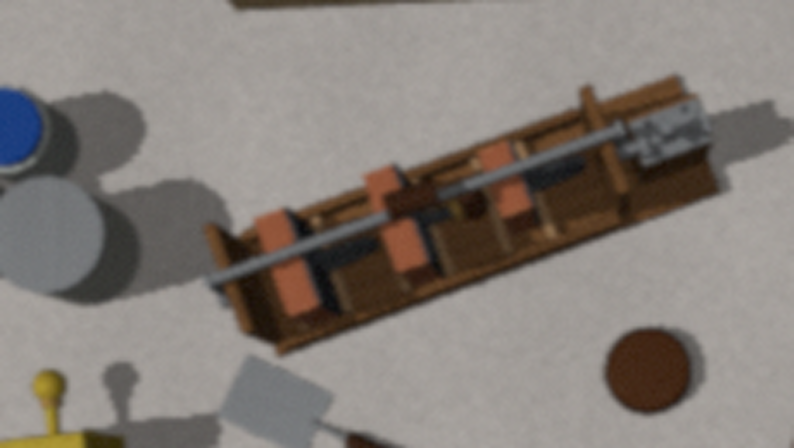

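View pics/scene0c.png

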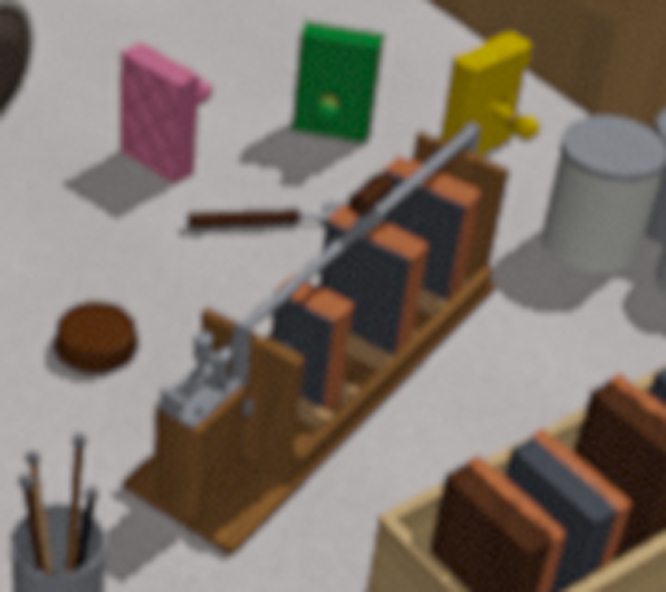

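The wanted stamp is in the middle slot: the brown ball shows at about (467,205) in the top crop, just right of the middle block. The bolt knob is at the right end of the rack, and the T-grip is over the middle-left. Next I fit the poses.

```bash
python3 - <<'E'
from h import *
c=dict(np.load("top0.npz")); P=cloud(c); im=c["pixels"].astype(int)
hsv=cv2.cvtColor(c["pixels"],cv2.COLOR_BGR2HSV)
X,Y,Z=P[...,0],P[...,1],P[...,2]
def rect(m,name):
    n,l,s,ce=cv2.connectedComponentsWithStats(m.astype(np.uint8),connectivity=8)
    for k in range(1,n):
        if s[k,4]<25: continue
        p=P[l==k][:,:2].astype(np.float32); r=cv2.minAreaRect(p*1000)
        print(name,k,s[k,4],np.round(r[0],1),np.round(r[1],1),round(r[2],1),"px",ce[k].round(),"z",np.median(Z[l==k]).round(4))
reg=(X>.4)&(X<.75)&(Y>0)&(Y<.5)
rect(reg&(Z>.137)&(Z<.148),"stamptop")
rect(reg&(Z>.155)&(Z<.174),"rod"); rect(reg&(Z>.185)&(Z<.21),"grip")
rect(reg&(Z>.12)&(Z<.136),"c/post"); rect(reg&(Z>.006)&(Z<.03),"base")
rect(reg&(Z>.004),"rackall")
reg=(X>.35)&(X<.75)&(Y<-.2)&(Y>-.52)
rect(reg&(Z>.052)&(Z<.072)&(hsv[...,1]>110),"mesh"); rect(reg&(Z>.076)&(Z<.1),"rim"); 
rect((X<.48)&(X>.2)&(Y>-.25)&(Y<.5)&(Z>.006)&(Z<.04),"low")
E
```

```text
stamptop 22 87 [587.9 280.8] [34.3 31.6] 20.9 px [191. 143.] z 0.1416
stamptop 26 109 [550.8 373.3] [32.8 32.1] 19.4 px [160. 156.] z 0.1409
stamptop 27 137 [540.7 262.6] [44.3 31.8] 20.0 px [198. 160.] z 0.1416
stamptop 28 26 [540.6 425.1] [30.9 12.6] 19.6 px [143. 159.] z 0.1451
stamptop 29 159 [504.2 356. ] [46.9 32.9] 20.8 px [166. 172.] z 0.1413
stamptop 35 26 [480.9 402.2] [35.9 12.6] 17.9 px [150. 180.] z 0.1453
rod 1 200 [606.  155.4] [ 12.1 165.7] 19.7 px [234. 136.] z 0.1674
rod 4 194 [531.3 352.8] [ 12.9 162.6] 20.4 px [165. 162.] z 0.1676
grip 1 128 [568.5 252.8] [24.2 43.5] 21.2 px [199. 147.] z 0.2033
c/post 6 150 [636.4  44.1] [38.  82.4] 20.1 px [273. 129.] z 0.1276
c/post 14 70 [617.5 185.3] [20.5 31.9] 25.8 px [224. 135.] z 0.128
c/post 19 114 [583.4 171.8] [32.5 30.9] 21.9 px [229. 146.] z 0.1291
base 36 159 [693.   58.7] [25.4 78. ] 23.7 px [266. 119.] z 0.0114
base 73 107 [657.4 144.9] [21.4 65.8] 22.2 px [240. 129.] z 0.0134
base 97 973 [581.1 161.2] [ 86. 337.] 20.2 px [242. 153.] z 0.012
base 110 80 [619.6 239.6] [16.  66.7] 15.4 px [211. 140.] z 0.0136
base 1
[... 375 characters left out ...]
.0 px [214. 152.] z 0.0494
rackall 401 509 [440.2  52.2] [84.8 81.9] 85.7 px [268. 197.] z 0.0258
mesh 1 3774 [ 538.  -348.1] [170.6 222.5] 81.0 px [397. 165.] z 0.0607
rim 1 1290 [ 580.2 -381.3] [249.6 376.6] 81.0 px [420. 139.] z 0.0818
low 4 119 [467.4 359.8] [25.8 83.8] 1.2 px [169. 187.] z 0.023
low 7 503 [438.5  53.5] [77.8 79.7] 1.0 px [268. 197.] z 0.026
low 9 359 [ 417.6 -106.4] [ 42.6 139.2] 74.3 px [319. 200.] z 0.0175
low 11 40 [ 447.4 -221.4] [ 5.4 63.5] 86.2 px [354. 194.] z 0.0262
low 177 243 [354.7 284. ] [136.   25.2] 61.8 px [197. 225.] z 0.0161
low 393 43 [231.9 433.6] [57.3 27.2] 2.4 px [147. 261.] z 0.0184
low 420 28 [223.4 249.4] [49.2 10.2] 14.9 px [206. 265.] z 0.0161
```

```bash
python3 - <<'E'
from h import *
c=dict(np.load("top0.npz")); P=cloud(c); s=dict(np.load("scene0.npz")); Q=cloud(s)
a=np.radians(20.3); ex=np.array([np.cos(a),np.sin(a)]); ey=np.array([-ex[1],ex[0]])
X,Y,Z=[P[...,i] for i in range(3)]
# stamp top combined
m=(Z>.137)&(Z<.148)&(X>.5)&(X<.62)&(Y>.22)&(Y<.32)
p=P[m][:,:2]; u=p@ex; v=p@ey
pc=lambda q:np.percentile(q,[1,3,50,97,99]).round(4)
print("mid stamp u",pc(u),"v",pc(v)); uc=(pc(u)[1]+pc(u)[3])/2; vc=(pc(v)[1]+pc(v)[3])/2
print("centre",ex*uc+ey*vc, "rect",cv2.minAreaRect((p*1000).astype(np.float32)))
m=(Z>.137)&(Z<.1435)&(X>.46)&(X<.58)&(Y>.33)&(Y<.39)
p=P[m][:,:2]; print("b rect",cv2.minAreaRect((p*1000).astype(np.float32)), pc(p@ex),pc(p@ey))
org=ex*uc+ey*(vc-.032); print("rack origin est",org)
def R(p): d=p[...,:2]-org; return np.concatenate([(d@ex)[...,None],(d@ey)[...,None],p[...,2:]],-1)
for n,C in(("top",P),("scene",Q)):
    r=R(C); 
    k=(r[...,2]>.142)&(r[...,2]<.21)&(abs(r[...,0])<.06)&(r[...,1]<-.16)&(r[...,1]>-.26)
    print(n,"hi post pts"); 
    for q in sorted((r[k]*1000).round().astype(int).tolist(),key=lambda q:q[1]): print(q,end=" ")
    print()
    k=(r[...,2]>.15)&(r[...,2]<.175)&(abs(r[...,1])<.14)&(abs(r[...,0])<.05); print("rod x,z",pc(r[k][:,0]),pc(r[k][:,2]))
    k=(r[...,2]>.187)&(r[...,2]<.215)&(abs(r[...,1])<.14)&(abs(r[...,0])<.05); print("grip x,y,z",pc(r[k][:,0]),pc(r[k][:,1]),pc(r[k][:,2]))
    k=(r[...,2]>.05)&(r[...,2]<.1)&(abs(r[...,0])<.02)&(abs(r[...,1]+.035)<.02); print("ball",r[k].mean(0) if k.any() else None,r[k].max(0),k.sum())
    k=(r[...,2]>.05)&(r[...,2]<.136)&(abs(r[...,0])<.045)&(r[...,1]>.055)&(r[...,1]<.113);print("bow b",pc(r[k][:,0]),pc(r[k][:,1]),pc(r[k][:,2]),k.sum())
E
```

```text
mid stamp u [0.5768 0.5773 0.6102 0.6638 0.6653] v [0.0432 0.0438 0.0598 0.0745 0.0747]
centre [0.56148573 0.27076705] rect ((561.9708251953125, 270.76885986328125), (89.89952850341797, 31.92982292175293), 20.7860107421875)
b rect ((524.1098022460938, 363.6193542480469), (89.4850082397461, 32.86267852783203), 20.813268661499023) [0.5734 0.5753 0.6129 0.6606 0.6623] [0.1428 0.1433 0.1589 0.1739 0.1748]
rack origin est [0.57258768 0.2407546 ]
top hi post pts
[-10, -214, 179] [-12, -214, 173] [-15, -213, 175] [-17, -213, 167] [-9, -212, 173] [-10, -212, 165] [-5, -210, 174] [-14, -210, 174] [-8, -209, 178] [-16, -209, 171] [-18, -209, 165] [-11, -208, 179] [-13, -208, 172] [-7, -206, 176] [-8, -206, 168] [-16, -206, 176] [-17, -206, 168] [-12, -205, 172] [-15, -204, 158] [-8, -203, 172] [-11, -203, 157] [-15, -203, 176] [-11, -202, 172] [-19, -191, 142] [6, -174, 173] [-2, -174, 166] [-4, -174, 158] [-4, -174, 147] [3, -173, 171] [7, -172, 171] [0, -172, 174] [5, -171, 165] [-3, -171, 173] [3, -170, 165] [-5, -170, 172] [-5, -170, 154] [-6, -170, 146] [1, -169, 161] [5, -168, 171] [-4, 
[... 3070 characters left out ...]
 -162, 145] [43, -162, 147] [-44, -161, 148] [-44, -161, 144] [-28, -161, 145] [11, -161, 168] [-13, -161, 149] [17, -161, 151] [31, -161, 152] [25, -161, 144] [39, -161, 148] [50, -161, 147] [-33, -160, 150] [-18, -160, 146] [42, -160, 149] [53, -160, 144] 
rod x,z [-0.002  -0.0002  0.0061  0.0104  0.0116] [0.1601 0.1614 0.1674 0.1725 0.1733]
grip x,y,z [-0.0054 -0.0044  0.009   0.0155  0.0161] [-0.0106 -0.0103  0.0068  0.0328  0.0343] [0.1894 0.1902 0.2014 0.2075 0.2079]Traceback (most recent call last):
  File "<stdin>", line 23, in <module>
    return umr_maximum(a, axis, None, out, keepdims, initial, where)
ValueError: zero-size array to reduction operation maximum which has no identity
```

```bash
cat >> h.py <<'E'
A0=np.radians(20.5); EX=np.array([np.cos(A0),np.sin(A0),0]); EY=np.array([-EX[1],EX[0],0]); 
def ray(c,u,v):
    K=c["camera_matrix"];T=np.array(c["world_from_camera"])
    d=T[:3,:3]@np.array([(u-K[0][2])/K[0][0],-(v-K[1][2])/K[1][1],-1.]); return T[:3,3],d/np.linalg.norm(d)
def tri(c1,p1,c2,p2):
    (o1,d1),(o2,d2)=ray(c1,*p1),ray(c2,*p2)
    t=np.linalg.lstsq(np.c_[d1,-d2],o2-o1,rcond=None)[0]; a,b=o1+d1*t[0],o2+d2*t[1]
    return (a+b)/2,np.linalg.norm(a-b)
def go(p,rpy):
    "shift (cm) and rotvec (deg) from present pose to TCP p with rpy"
    o=sensors.get_obs(); R0=Ro.from_euler("xyz",o["tcp_rot"],degrees=True); R1=Ro.from_euler("xyz",rpy,degrees=True)
    s=R0.inv().apply(np.array(p)-o["ee_pos"])*100; r=np.degrees((R0.inv()*R1).as_rotvec())
    print("t",o["time"],"shift cm",s.round(2),"rot",r.round(1),"dist",np.linalg.norm(s).round(1),"rows>=",np.ceil(max(np.linalg.norm(s)/4.17,np.linalg.norm(r)/7.16)))
def st():
    o=sensors.get_obs(); print({k:np.round(o[k],3).tolist() for k in("time","q","ee_pos","tcp_rot","wrist_force","torque","opening")})
E
python3 - <<'E'
from h import *
cs=imaging.camera("scene"); ct=imaging.camera("top")
for t in ["bolt_knob","bar_grip","bar_hinge","stamp_b_center","stamp_c_center","pan_in","wax_cake","scraper"]:
    a=models.spot_point(t,"scene"); b=models.spot_point(t,"top")
    if a and b:
        p,e=tri(cs,a[0]["location"],ct,b[0]["location"]); print(t,p.round(4),"gap",round(e,4),round(a[0]["conf"],2),round(b[0]["conf"],2))
    else: print(t,[(q["location"],q["conf"]) for q in a+b])
k=[0.636,0.041,0.164]
print(proj(ct,k),proj(cs,k))
go([0.636,0.041,0.32],[-90,0,20.5])
E
```

```text
bolt_knob [0.6293 0.0416 0.1588] gap 0.0066 0.65 0.66
bar_grip [0.5716 0.256  0.1844] gap 0.0113 0.67 0.6
bar_hinge [0.5674 0.2521 0.081 ] gap 0.0003 0.9 0.62
stamp_b_center [0.5181 0.3702 0.071 ] gap 0.0116 0.81 0.76
stamp_c_center [0.5972 0.1798 0.0544] gap 0.0023 0.91 0.58
pan_in [ 0.5437 -0.3471  0.0711] gap 0.0071 0.85 0.82
wax_cake [0.4413 0.0486 0.005 ] gap 0.0022 0.91 0.78
scraper [ 0.3687  0.3437 -0.0121] gap 0.0143 0.62 0.58
[273.12067633 126.40970755] [273.36351238 223.14838437]
t 2.3 shift cm [-32.76  -1.61  59.73] rot [ -0.  -86.4  -0. ] dist 68.1 rows>= 17.0
```

>>> arm_command:
  rows: [-32.8, -2, 59.7, 0, -86.4, 0, -0.1, -32.8, -2, 59.7, 0, -86.4, 0, -0.1, -32.8, -2, 59.7, 0, -86.4, 0, -0.1, -32.8, -2, 59.7, 0, -86.4, 0, -0.1, -32.8, -2, 59.7, 0, -86.4, 0, -0.1, -32.8, -2, 59.7, 0, -86.4, 0, -0.1, -32.8, -2, 59.7, 0, -86.4, 0, -0.1, -32.8, -2, 59.7, 0, -86.4, 0, -0.1, -32.8, -2, 59.7, 0, -86.4, 0, -0.1, -32.8, -2, 59.7, 0, -86.4, 0, -0.1, -32.8, -2, 59.7, 0, -86.4, 0, -0.1, -32.8, -2, 59.7, 0, -86.4, 0, -0.1]
  force: 20

```text
time: 3.3
ee_pos: [0.527, -0.1014, 0.3188]
tcp_rot: [-90.0, -0.0, 20.4]
wrist_force: [-0.2, -1.5, -0.1]
opening: 0.0386
```

```bash
python3 - <<'E'
from h import *
st(); go([0.634,0.041,0.30],[-90,0,20.5])
E
```

```text
{'time': 3.3, 'q': [-10.887, 3.464, 10.144, 96.645, -0.003, 58.695], 'ee_pos': [0.527, -0.101, 0.319], 'tcp_rot': [-90.021, -0.029, 20.418], 'wrist_force': [-0.24, -1.48, -0.058], 'torque': [-0.079, -0.071, 0.03], 'opening': 0.039}
t 3.3 shift cm [14.99  1.89  9.61] rot [ 0.  -0.1  0. ] dist 17.9 rows>= 5.0
```

>>> arm_command:
  rows: [15, 1.5, 9.6, 0, 0, 0, -0.1, 15, 1.5, 9.6, 0, 0, 0, -0.1, 15, 1.5, 9.6, 0, 0, 0, -0.1, 15, 1.5, 9.6, 0, 0, 0, -0.1, 15, 1.5, 9.6, 0, 0, 0, -0.1, 15, 1.5, 9.6, 0, 0, 0, -0.1, 15, 1.5, 9.6, 0, 0, 0, -0.1]

```text
time: 3.88
ee_pos: [0.6342, 0.0386, 0.3029]
tcp_rot: [-90.0, 0.1, 20.1]
wrist_force: [-1.1, -0.3, -0.0]
opening: 0.0385
```

```bash
python3 - <<'E'
from h import *
c=imaging.camera("scene"); i=c["pixels"]
p=np.array([.634,.041,.163]);print(proj(c,p))
i=i[130:290,200:400]; cv2.imwrite("pics/k1.png",cv2.resize(i,None,fx=3.7,fy=3.7,interpolation=cv2.INTER_CUBIC))
st(); go([0.634,0.041,0.223],[-90,0,20.5])
E
```

```text
[272.9936329  222.99457876]
{'time': 3.933, 'q': [3.414, 17.258, 24.259, 97.032, -0.017, 73.355], 'ee_pos': [0.634, 0.038, 0.304], 'tcp_rot': [-90.007, 0.035, 20.059], 'wrist_force': [0.079, 0.127, 0.78], 'torque': [0.001, -0.015, -0.013], 'opening': 0.039}
t 3.9333 shift cm [0.13 8.06 0.3 ] rot [ 0.  -0.4 -0. ] dist 8.1 rows>= 2.0
```

View pics/k1.png

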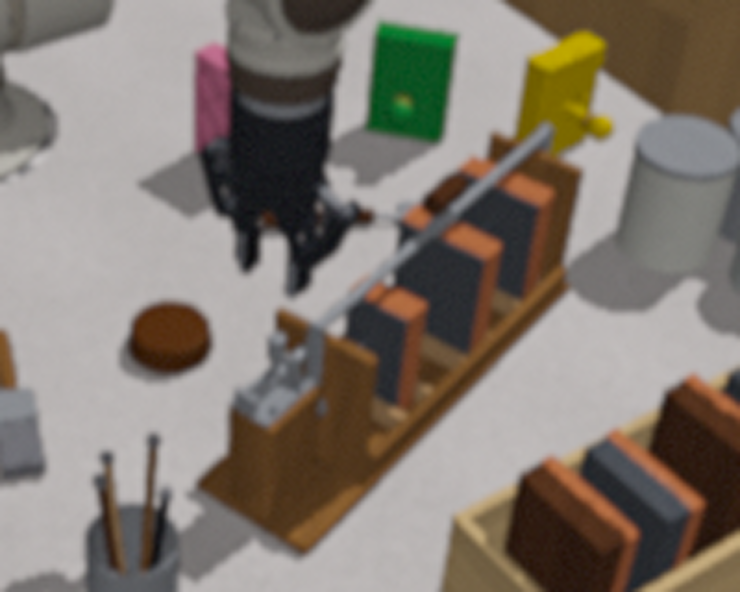

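>>> arm_command:
  rows: [0, 3, 0.3, 0, 0, 0, -0.1, 0, 6, 0.3, 0, 0, 0, -0.1, 0, 7.4, 0.3, 0, 0, 0, -0.1, 0, 8, 0.3, 0, 0, 0, -0.1, 0, 8, 0.3, 0, 0, 0, -0.1, 0, 8, 0.3, 0, 0, 0, -0.1]

```text
time: 4.43
ee_pos: [0.633, 0.0401, 0.2251]
tcp_rot: [-90.0, -0.1, 20.0]
wrist_force: [-0.0, 0.0, 0.7]
opening: 0.0383
```

```bash
python3 - <<'E'
from h import *
for n in ("scene","top"):
    c=imaging.camera(n); i=c["pixels"]
    u,v=proj(c,np.array([.634,.041,.18])).astype(int)
    i=i[v-60:v+40,u-60:u+60]; cv2.imwrite(f"pics/k2{n}.png",cv2.resize(i,None,fx=5,fy=5,interpolation=cv2.INTER_CUBIC))
st(); 
E
```

```text
{'time': 4.533, 'q': [3.661, 15.754, 13.759, 87.848, -0.002, 73.644], 'ee_pos': [0.633, 0.041, 0.226], 'tcp_rot': [-90.046, -0.151, 20.016], 'wrist_force': [-0.062, 0.267, -0.588], 'torque': [-0.004, -0.091, 0.0], 'opening': 0.038}
```

View pics/k2scene.png

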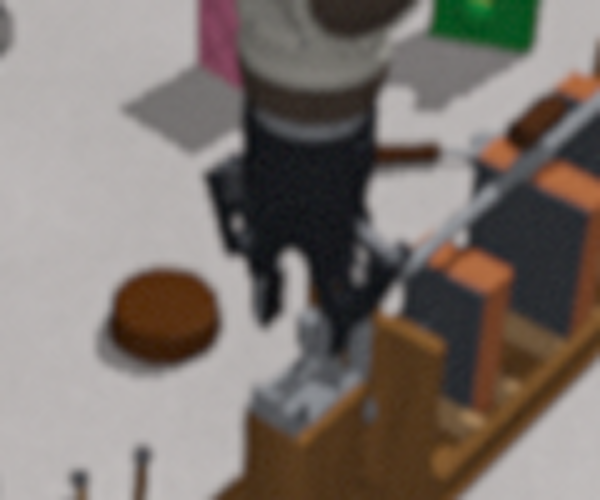

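>>> arm_command:
  rows: [0, 0.2, 0, 0, 0, 0, -1, 0, 0.2, 0, 0, 0, 0, -1, 0, 0.2, 0, 0, 0, 0, -1, 0, 0.2, 0, 0, 0, 0, -1, 0, 0.2, 0, 0, 0, 0, -1, 0, 0.2, 0, 0, 0, 0, -1]
  force: 25

```text
time: 5.03
ee_pos: [0.6359, 0.0418, 0.2232]
tcp_rot: [-90.1, -0.5, 20.1]
wrist_force: [15.4, 4.7, 0.4]
opening: 0.0128
```

```bash
python3 - <<'E'
from h import *
st()
o=sensors.get_obs(); go(np.array(o["ee_pos"])-EY*.033,o["tcp_rot"])
E
```

```text
{'time': 5.033, 'q': [3.74, 15.833, 13.582, 87.287, 0.065, 73.653], 'ee_pos': [0.636, 0.042, 0.223], 'tcp_rot': [-90.068, -0.462, 20.088], 'wrist_force': [15.37, 4.676, 0.362], 'torque': [0.77, -2.937, -0.032], 'opening': 0.013}
t 5.0333 shift cm [ 0.02  0.   -3.3 ] rot [0. 0. 0.] dist 3.3 rows>= 1.0
```

>>> arm_command:
  rows: [0.3, 0, 0, 0, 0, 0, -1, 0.3, 0, -1, 0, 0, 0, -1, 0.3, 0, -2, 0, 0, 0, -1, 0.3, 0, -3, 0, 0, 0, -1, 0.3, 0, -3.4, 0, 0, 0, -1, 0.3, 0, -3.4, 0, 0, 0, -1, 0.3, 0, -3.4, 0, 0, 0, -1]

```text
time: 5.62
ee_pos: [0.6476, 0.0132, 0.2229]
tcp_rot: [-89.7, -0.2, 20.2]
wrist_force: [-2.8, 17.7, 5.8]
opening: 0.0131
```

```bash
python3 - <<'E'
from h import *
st(); c=imaging.camera("scene"); i=c["pixels"]
u,v=proj(c,np.array([.634,.041,.18])).astype(int)
i=i[v-60:v+40,u-60:u+60]; cv2.imwrite(f"pics/k3.png",cv2.resize(i,None,fx=5,fy=5,interpolation=cv2.INTER_CUBIC))
E
```

```text
{'time': 5.617, 'q': [1.044, 17.691, 15.848, 88.095, 0.378, 70.833], 'ee_pos': [0.648, 0.013, 0.223], 'tcp_rot': [-89.663, -0.183, 20.21], 'wrist_force': [-2.758, 17.703, 5.829], 'torque': [3.419, 0.538, 0.044], 'opening': 0.013}
```

View pics/k3.png

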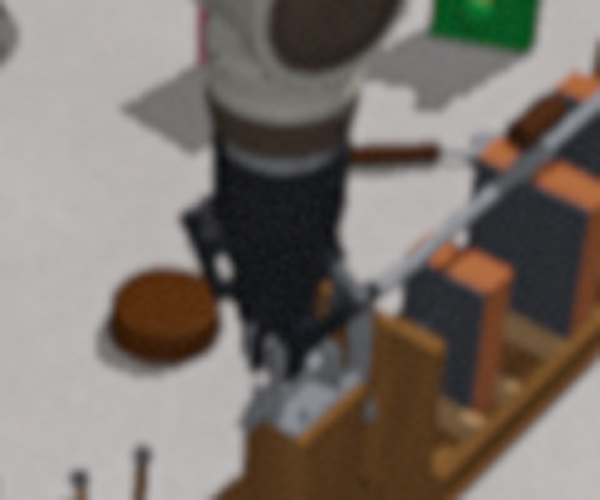

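>>> arm_command:
  rows: [0, 0, 0.3, 0, 0, 0, 0.1, 0, 0, 0.3, 0, 0, 0, 0.1, 0, 0, 0.3, 0, 0, 0, 0.1, 0, -3, 0.3, 0, 0, 0, 0.4, 0, -6, 0.3, 0, 0, 0, 0.4, 0, -9, 0.3, 0, 0, 0, 0.4, 0, -9, 0.3, 0, 0, 0, 0.4]
  force: 30

```text
time: 6.25
ee_pos: [0.6471, 0.0124, 0.3182]
tcp_rot: [-90.2, -0.4, 20.0]
wrist_force: [1.3, 0.5, 1.0]
opening: 0.0596
```

```bash
python3 - <<'E'
from h import *
c=imaging.camera("scene"); i=c["pixels"]; t=imaging.camera("top")
u,v=proj(c,np.array([.634,.041,.18])).astype(int)
i=i[v-60:v+40,u-60:u+60]; cv2.imwrite(f"pics/k4.png",cv2.resize(i,None,fx=5,fy=5,interpolation=cv2.INTER_CUBIC))
st(); go([.571,.254,.31],[-90,0,110.5])
E
```

```text
{'time': 6.35, 'q': [1.111, 19.268, 27.844, 98.431, -0.016, 71.085], 'ee_pos': [0.647, 0.012, 0.313], 'tcp_rot': [-90.061, -0.131, 20.025], 'wrist_force': [0.658, -0.636, -0.855], 'torque': [-0.038, -0.021, -0.042], 'opening': 0.06}
t 6.35 shift cm [ 1.13  0.27 25.29] rot [  0.2 -90.5   0.1] dist 25.3 rows>= 13.0
```

View pics/k4.png

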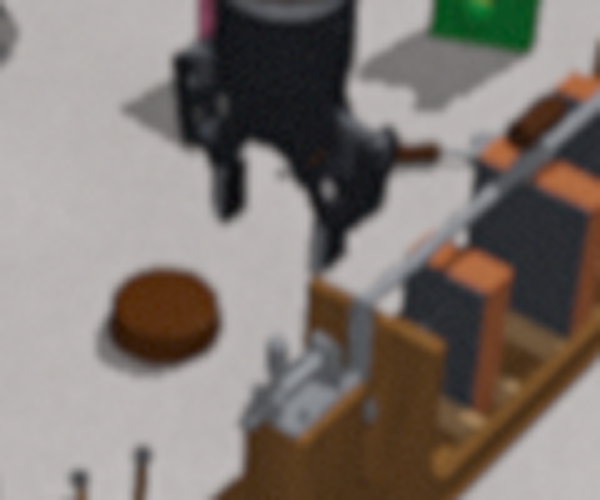

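The knob has moved from (313,325) to (278,355) in the crop, so the bolt is fully drawn. The next move goes to the T-grip.

>>> arm_command:
  rows: [1.1, 0, 25.3, 0, -90.5, 0, 0.4, 1.1, 0, 25.3, 0, -90.5, 0, 0.4, 1.1, 0, 25.3, 0, -90.5, 0, 0.4, 1.1, 0, 25.3, 0, -90.5, 0, 0.4, 1.1, 0, 25.3, 0, -90.5, 0, 0.4, 1.1, 0, 25.3, 0, -90.5, 0, 0.4, 1.1, 0, 25.3, 0, -90.5, 0, 0.4, 1.1, 0, 25.3, 0, -90.5, 0, 0.4, 1.1, 0, 25.3, 0, -90.5, 0, 0.4, 1.1, 0, 25.3, 0, -90.5, 0, 0.4, 1.1, 0, 25.3, 0, -90.5, 0, 0.4, 1.1, 0, 25.3, 0, -90.5, 0, 0.4]

```text
time: 7.35
ee_pos: [0.57, 0.2541, 0.3098]
tcp_rot: [-89.9, 0.0, 106.3]
wrist_force: [0.2, -1.2, 0.4]
opening: 0.0596
```

>>> arm_command:
  rows: [0, 0, 0, 0, -4.5, 0, 0.4, 0, 0, 0, 0, -4.5, 0, 0.4]

```text
time: 7.52
ee_pos: [0.5701, 0.254, 0.3099]
tcp_rot: [-89.9, 0.0, 110.7]
wrist_force: [-0.1, -0.0, -0.2]
opening: 0.0599
```

```bash
python3 - <<'E'
from h import *
st(); go([.571,.254,.247],[-90,0,110.5])
c=imaging.camera("scene"); i=c["pixels"]
u,v=proj(c,np.array([.571,.254,.195])).astype(int)
i=i[v-60:v+40,u-60:u+60]; cv2.imwrite(f"pics/g1.png",cv2.resize(i,None,fx=5,fy=5,interpolation=cv2.INTER_CUBIC))
E
```

```text
{'time': 7.517, 'q': [24.022, 15.904, 23.304, 97.534, -0.011, 3.338], 'ee_pos': [0.57, 0.254, 0.31], 'tcp_rot': [-89.866, 0.019, 110.684], 'wrist_force': [-0.072, -0.014, -0.228], 'torque': [-0.039, 0.009, -0.002], 'opening': 0.06}
t 7.5167 shift cm [-0.03  6.29 -0.1 ] rot [-0.1  0.2 -0. ] dist 6.3 rows>= 2.0
```

View pics/g1.png

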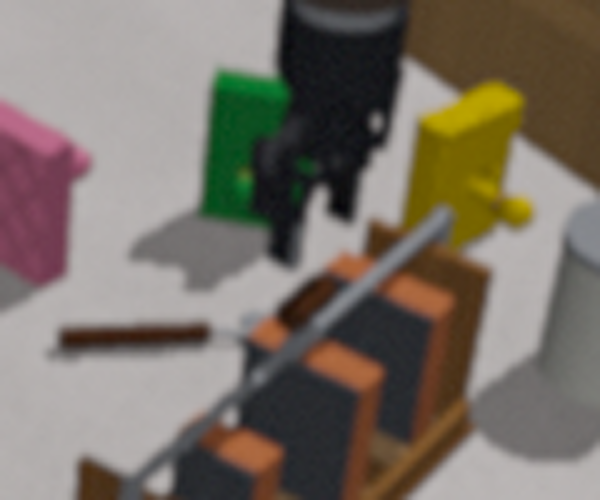

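>>> arm_command:
  rows: [0, 3, -0.1, 0, 0, 0, 0.4, 0, 5, -0.1, 0, 0, 0, 0.4, 0, 6.3, -0.1, 0, 0, 0, 0.4, 0, 6.3, -0.1, 0, 0, 0, 0.4, 0, 6.3, -0.1, 0, 0, 0, -1, 0, 6.3, -0.1, 0, 0, 0, -1, 0, 6.3, -0.1, 0, 0, 0, -1, 0, 6.3, -0.1, 0, 0, 0, -1, 0, 6.3, -0.1, 0, 0, 0, -1]
  force: 40

```text
time: 8.32
ee_pos: [0.5705, 0.2555, 0.2489]
tcp_rot: [-89.9, -0.1, 110.5]
wrist_force: [-4.2, 5.1, -6.1]
opening: 0.0431
```

```bash
python3 - <<'E'
from h import *
st(); 
c=imaging.camera("scene"); i=c["pixels"]
u,v=proj(c,np.array([.571,.254,.195])).astype(int)
i=i[v-60:v+40,u-60:u+60]; cv2.imwrite(f"pics/g2.png",cv2.resize(i,None,fx=5,fy=5,interpolation=cv2.INTER_CUBIC))
E
```

```text
{'time': 8.317, 'q': [24.094, 14.735, 15.091, 90.402, 0.092, 3.61], 'ee_pos': [0.571, 0.256, 0.249], 'tcp_rot': [-89.949, -0.089, 110.483], 'wrist_force': [-4.193, 5.138, -6.087], 'torque': [0.561, 0.614, 0.003], 'opening': 0.043}
```

View pics/g2.png

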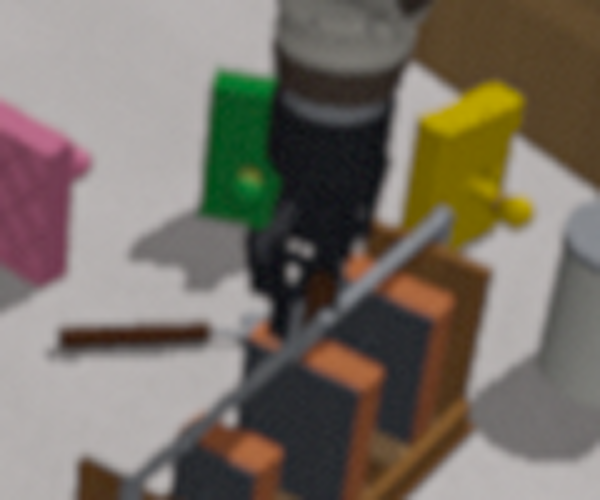

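>>> arm_command:
  rows: [0.1, 0.1, 1.6, 0, 0, 0, -1, 0.1, 0.4, 3.2, 0, 0, 0, -1, 0.1, 0.9, 4.7, 0, 0, 0, -1, 0.1, 1.7, 6.1, 0, 0, 0, -1, 0.1, 2.6, 7.4, 0, 0, 0, -1, 0.1, 3.6, 8.6, 0, 0, 0, -1]

```text
time: 8.87
ee_pos: [0.491, 0.2258, 0.2162]
tcp_rot: [-90.4, -0.0, 110.4]
wrist_force: [2.3, -0.3, 6.3]
opening: 0.0431
```

```bash
python3 - <<'E'
from h import *
st(); 
c=imaging.camera("scene"); i=c["pixels"]
u,v=proj(c,np.array([.571,.254,.195])).astype(int)
i=i[v-60:v+40,u-60:u+60]; cv2.imwrite(f"pics/g3.png",cv2.resize(i,None,fx=5,fy=5,interpolation=cv2.INTER_CUBIC))
E
```

```text
{'time': 8.867, 'q': [24.703, 2.438, -2.3, 84.846, -0.025, 4.282], 'ee_pos': [0.491, 0.226, 0.216], 'tcp_rot': [-90.416, -0.006, 110.421], 'wrist_force': [2.262, -0.269, 6.315], 'torque': [0.153, -1.064, 0.071], 'opening': 0.043}
```

View pics/g3.png

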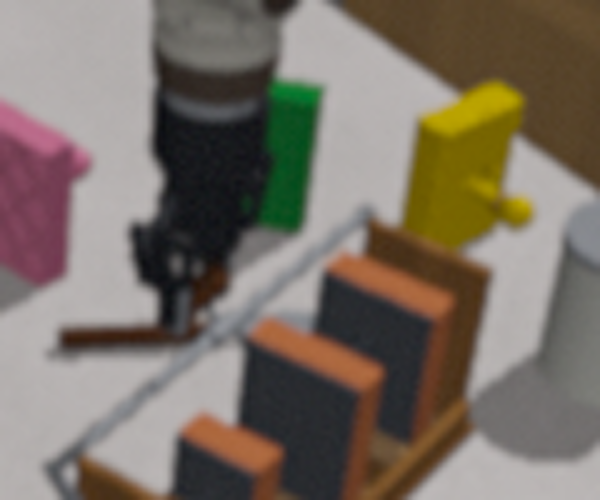

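>>> arm_command:
  rows: [0, 1.2, 1.0, 0, 0, 0, -1, 0, 2.6, 1.9, 0, 0, 0, -1, 0, 4.0, 2.6, 0, 0, 0, -1, 0, 5.5, 3.05, 0, 0, 0, -1, 0, 7.1, 3.3, 0, 0, 0, -1, 0, 8.7, 3.4, 0, 0, 0, -1, 0, 9, 3.4, 0, 0, 0, -1, 0, 9, 3.4, 0, 0, 0, -1]

```text
time: 9.58
ee_pos: [0.4581, 0.2133, 0.1229]
tcp_rot: [-89.9, 0.0, 110.4]
wrist_force: [-4.9, -3.8, 1.1]
opening: 0.0436
```

```bash
python3 - <<'E'
from h import *
st(); 
c=imaging.camera("scene"); i=c["pixels"]
u,v=proj(c,np.array([.571,.254,.15])).astype(int)
i=i[v-60:v+40,u-60:u+60]; cv2.imwrite(f"pics/g4.png",cv2.resize(i,None,fx=5,fy=5,interpolation=cv2.INTER_CUBIC))
E
```

```text
{'time': 9.583, 'q': [24.978, -0.596, -15.718, 74.964, -0.014, 4.542], 'ee_pos': [0.458, 0.213, 0.123], 'tcp_rot': [-89.915, 0.021, 110.436], 'wrist_force': [-4.916, -3.755, 1.116], 'torque': [-0.513, 0.579, 0.0], 'opening': 0.044}
```

View pics/g4.png

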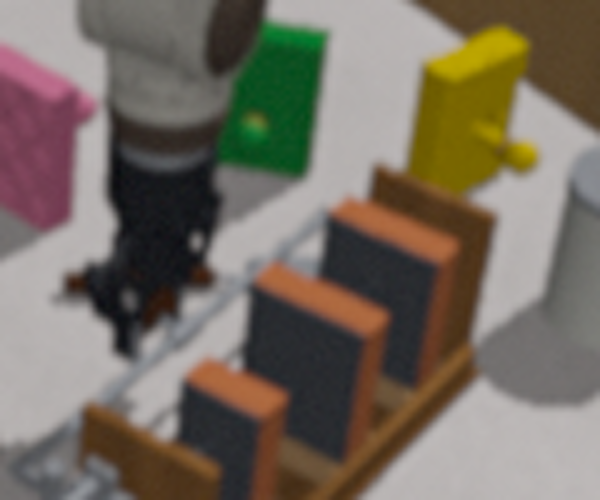

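>>> arm_command:
  rows: [0, 0.4, 0, 0, 0, 0, -1, 0, 0.8, 0, 0, 0, 0, -1, 0, 0.8, 0, 0, 0, 0, -1]

```text
time: 9.88
ee_pos: [0.4585, 0.2135, 0.1173]
tcp_rot: [-90.0, 0.0, 110.4]
wrist_force: [-11.0, -6.3, 16.1]
opening: 0.0433
```

```bash
python3 - <<'E'
from h import *
st()
E
```

```text
{'time': 9.883, 'q': [24.977, -0.472, -16.222, 74.233, -0.021, 4.54], 'ee_pos': [0.458, 0.213, 0.117], 'tcp_rot': [-90.019, 0.02, 110.437], 'wrist_force': [-11.012, -6.289, 16.112], 'torque': [-0.975, 1.647, -0.015], 'opening': 0.043}
```

>>> arm_command:
  rows: [0, 0, 0, 0, 0, 0, 0.4, 0, 0, 0, 0, 0, 0, 0.4, 0, 0, 0, 0, 0, 0, 0.4, 0, -3, 0, 0, 0, 0, 0.4, 0, -7, 0, 0, 0, 0, 0.4, 0, -11, 0, 0, 0, 0, 0.4, 0, -15, 0, 0, 0, 0, 0.2, 0, -17, 0, 0, 0, 0, 0.1, 0, -17, 0, 0, 0, 0, 0.1]

```text
time: 10.63
ee_pos: [0.4596, 0.2142, 0.2903]
tcp_rot: [-90.5, -0.0, 110.5]
wrist_force: [0.6, 0.1, -0.6]
opening: 0.047
```

```bash
python3 - <<'E'
from h import *
c=imaging.camera("top"); P=cloud(c); s=imaging.camera("scene"); Q=cloud(s)
st(); go([.563,.2735,.27],[-90,0,110.5])
org=np.array([.5726,.2408])
pc=lambda q:np.percentile(q,[2,50,98]).round(4)
for n,C in(("top",P),("scene",Q)):
    d=C[...,:2]-org; u=d@EX[:2]; v=d@EY[:2]; z=C[...,2]
    m=(z>.137)&(z<.147)&(abs(u)<.06)&(abs(v-.032)<.03); print(n,"top stamp",pc(u[m]),pc(v[m]),pc(z[m]),m.sum())
    m=(z>.06)&(z<.1)&(u<-.07)&(u>-.14)&(abs(v-.013)<.05); print("bar grip",pc(u[m]),pc(v[m]),pc(z[m]),m.sum())
    m=(z>.05)&(z<.13)&(abs(u)<.03)&(v>.055)&(v<.113); print("bow b",pc(u[m]),pc(v[m]),pc(z[m]),m.sum())
i=s["pixels"];u,v=proj(s,np.array([.571,.254,.15])).astype(int)
cv2.imwrite(f"pics/s1.png",cv2.resize(i[v-60:v+60,u-75:u+75],None,fx=5,fy=5,interpolation=cv2.INTER_CUBIC))
i=c["pixels"];u,v=proj(c,np.array([.55,.254,.15])).astype(int)
cv2.imwrite(f"pics/t1.png",cv2.resize(i[v-60:v+60,u-75:u+75],None,fx=5,fy=5,interpolation=cv2.INTER_CUBIC))
E
```

```text
{'time': 10.733, 'q': [24.988, -1.467, 1.421, 92.778, 0.003, 4.505], 'ee_pos': [0.459, 0.214, 0.285], 'tcp_rot': [-90.109, -0.011, 110.483], 'wrist_force': [-0.508, 0.368, 0.262], 'torque': [0.024, -0.03, 0.003], 'opening': 0.047}
t 10.7333 shift cm [  1.94   1.57 -11.84] rot [ 0.1 -0.   0. ] dist 12.1 rows>= 3.0
top top stamp [0.0357 0.0398 0.0455] [0.0179 0.0318 0.0475] [0.1377 0.1405 0.1459] 31Traceback (most recent call last):
  File "<stdin>", line 9, in <module>
  File "<stdin>", line 5, in <lambda>
    return _quantile_unchecked(
        a, q, axis, out, overwrite_input, method, keepdims, weights)
    return _ureduce(a,
                    func=_quantile_ureduce_func,
    ...<5 lines>...
                    overwrite_input=overwrite_input,
                    method=method)
    r = func(a, **kwargs)
    result = _quantile(arr,
                       quantiles=q,
    ...<2 lines>...
                       out=out,
                       weights=wgt)
    slices_having_nans = np.isnan(arr[-1, ...])
                                  ~~~^^^^^^^^^
IndexError: index -1 is out of bounds for axis 0 with size 0
```

```bash
python3 - <<'E'
from h import *
s=imaging.camera("scene"); C=cloud(s)
org=np.array([.5726,.2408])
pc=lambda q:np.percentile(q,[2,50,98]).round(4) if len(q) else None
d=C[...,:2]-org; u=d@EX[:2]; v=d@EY[:2]; z=C[...,2]
m=(z>.137)&(z<.147)&(abs(u)<.06)&(abs(v-.032)<.03); print("top stamp",pc(u[m]),pc(v[m]),pc(z[m]),m.sum())
m=(z>.05)&(z<.1)&(u<-.07)&(u>-.16)&(abs(v-.013)<.05); print("bar grip",pc(u[m]),pc(v[m]),pc(z[m]),m.sum())
i=s["pixels"];u,v=proj(s,np.array([.571,.254,.15])).astype(int)
cv2.imwrite(f"pics/s1.png",cv2.resize(i[v-60:v+60,u-75:u+75],None,fx=5,fy=5,interpolation=cv2.INTER_CUBIC))
E
```

```text
top stamp [-0.0399  0.0075  0.0478] [0.0142 0.0304 0.0493] [0.1376 0.1405 0.144 ] 186
bar grip [-0.1231 -0.1032 -0.078 ] [-0.0292  0.0078  0.0568] [0.0638 0.0757 0.0836] 160
```

View pics/s1.png

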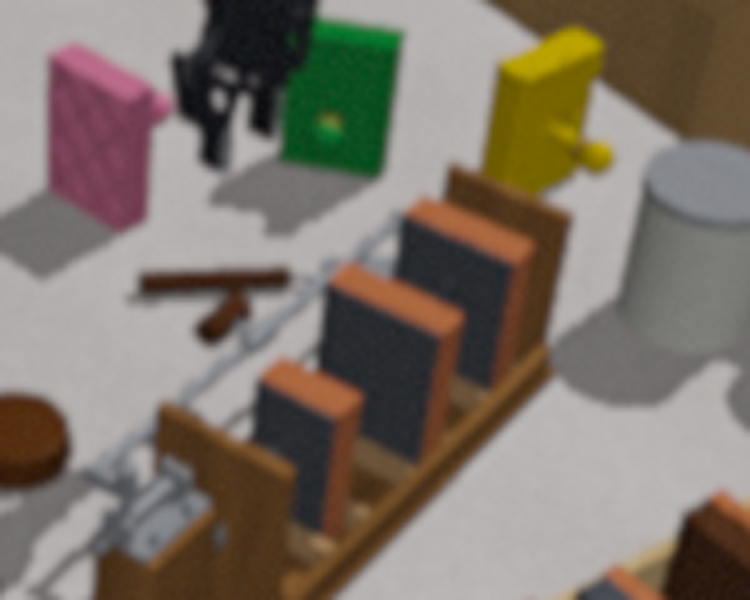

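The bar is down with its grip at about (222,318), and the three stamps are unmoved. Now I go over the middle stamp.

>>> arm_command:
  rows: [1.9, 0, -3, 0, 0, 0, 0.1, 1.9, 0.5, -7, 0, 0, 0, 0.1, 1.9, 1.2, -11, 0, 0, 0, 0.1, 1.9, 1.5, -11.8, 0, 0, 0, 0.1, 1.9, 1.5, -11.8, 0, 0, 0, 0.1]

```text
time: 11.2
ee_pos: [0.5635, 0.2732, 0.2644]
tcp_rot: [-89.6, 0.0, 110.5]
wrist_force: [0.7, 0.3, 0.5]
opening: 0.047
```

```bash
python3 - <<'E'
from h import *
st(); go([.563,.273,.187],[-90,0,110.5])
E
```

```text
{'time': 11.2, 'q': [25.865, 15.408, 17.624, 92.609, -0.001, 5.383], 'ee_pos': [0.563, 0.273, 0.264], 'tcp_rot': [-89.608, 0.038, 110.482], 'wrist_force': [0.713, 0.308, 0.517], 'torque': [-0.034, 0.009, 0.014], 'opening': 0.047}
t 11.2 shift cm [ 0.01  7.74 -0.  ] rot [-0.4 -0.  -0. ] dist 7.7 rows>= 2.0
```

>>> arm_command:
  rows: [0, 2.5, 0, 0, 0, 0, 0.1, 0, 5, 0, 0, 0, 0, 0.1, 0, 6.5, 0, 0, 0, 0, 0.1, 0, 7.4, 0, 0, 0, 0, 0.1, 0, 7.9, 0, 0, 0, 0, 0.1, 0, 7.9, 0, 0, 0, 0, 0.1]
  force: 40

```text
time: 11.7
ee_pos: [0.5615, 0.2724, 0.1901]
tcp_rot: [-89.9, 0.0, 110.5]
wrist_force: [-0.0, -1.5, 0.2]
opening: 0.0471
```

```bash
python3 - <<'E'
from h import *
st();s=imaging.camera("scene")
i=s["pixels"];u,v=proj(s,np.array([.571,.254,.15])).astype(int)
cv2.imwrite(f"pics/s2.png",cv2.resize(i[v-60:v+60,u-75:u+75],None,fx=5,fy=5,interpolation=cv2.INTER_CUBIC))
E
```

```text
{'time': 11.7, 'q': [25.88, 14.445, 8.26, 83.877, -0.001, 5.385], 'ee_pos': [0.561, 0.272, 0.19], 'tcp_rot': [-89.938, 0.007, 110.496], 'wrist_force': [-0.002, -1.54, 0.181], 'torque': [-0.008, -0.016, 0.015], 'opening': 0.047}
```

View pics/s2.png

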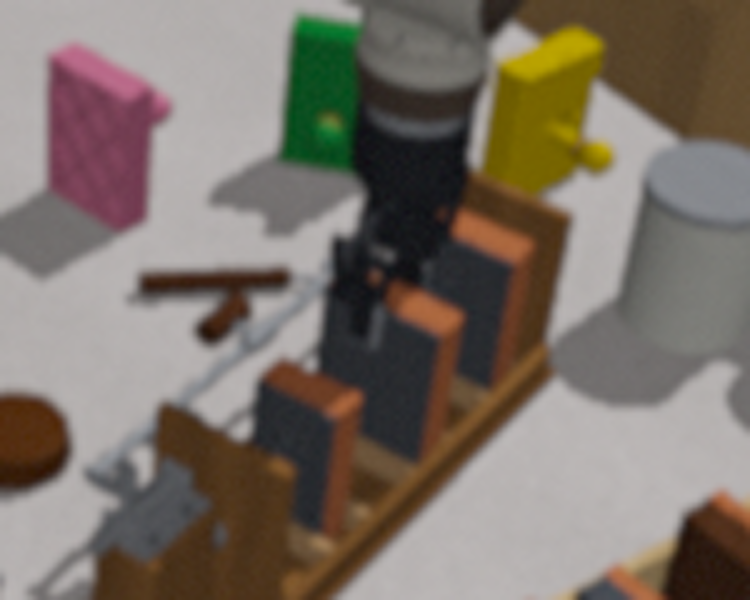

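>>> arm_command:
  rows: [0, 0.2, -0.5, 0, 0, 0, 0.1, 0, 0.2, -0.5, 0, 0, 0, 0.1, 0, 0.2, -0.5, 0, 0, 0, -1, 0, 0.2, -0.5, 0, 0, 0, -1, 0, 0.2, -0.5, 0, 0, 0, -1, 0, 0.2, -0.5, 0, 0, 0, -1, 0, 0.2, -0.5, 0, 0, 0, -1]
  force: 40

```text
time: 12.33
ee_pos: [0.5673, 0.2747, 0.1893]
tcp_rot: [-90.1, -0.0, 110.5]
wrist_force: [3.1, 1.4, 4.9]
opening: 0.0313
```

```bash
python3 - <<'E'
from h import *
st()
E
```

```text
{'time': 12.333, 'q': [25.837, 15.18, 9.061, 83.78, 0.003, 5.341], 'ee_pos': [0.567, 0.275, 0.189], 'tcp_rot': [-90.1, -0.013, 110.496], 'wrist_force': [3.125, 1.392, 4.867], 'torque': [0.248, -0.402, -0.007], 'opening': 0.031}
```

>>> arm_command:
  rows: [0, 0, 0, 0, 0, 0, -1, 0, 0, 0, 0, 0, 0, -1, 0, -1, 0, 0, 0, 0, -1, 0, -3, 0, 0, 0, 0, -1, 0, -5.5, 0, 0, 0, 0, -1, 0, -8, 0, 0, 0, 0, -1, 0, -11, 0, 0, 0, 0, -1, 0, -13, 0, 0, 0, 0, -1]
  force: 100

```text
time: 13.0
ee_pos: [0.5664, 0.2742, 0.3205]
tcp_rot: [-90.0, 0.0, 110.5]
wrist_force: [0.7, 0.7, -5.2]
opening: 0.0306
```

```bash
python3 - <<'E'
from h import *
st();s=imaging.camera("scene")
i=s["pixels"];u,v=proj(s,np.array([.571,.254,.18])).astype(int)
cv2.imwrite(f"pics/s3.png",cv2.resize(i[v-60:v+60,u-75:u+75],None,fx=5,fy=5,interpolation=cv2.INTER_CUBIC))
go([.335,.08,.31],[-90,0,110.5])
E
```

```text
{'time': 13.0, 'q': [25.833, 16.947, 25.782, 98.883, -0.004, 5.338], 'ee_pos': [0.566, 0.274, 0.321], 'tcp_rot': [-89.953, 0.008, 110.495], 'wrist_force': [0.699, 0.721, -5.199], 'torque': [0.08, -0.091, 0.01], 'opening': 0.031}
t 13.05 shift cm [-10.09   1.3   28.52] rot [ 0.2 -0.   0. ] dist 30.3 rows>= 8.0
```

View pics/s3.png

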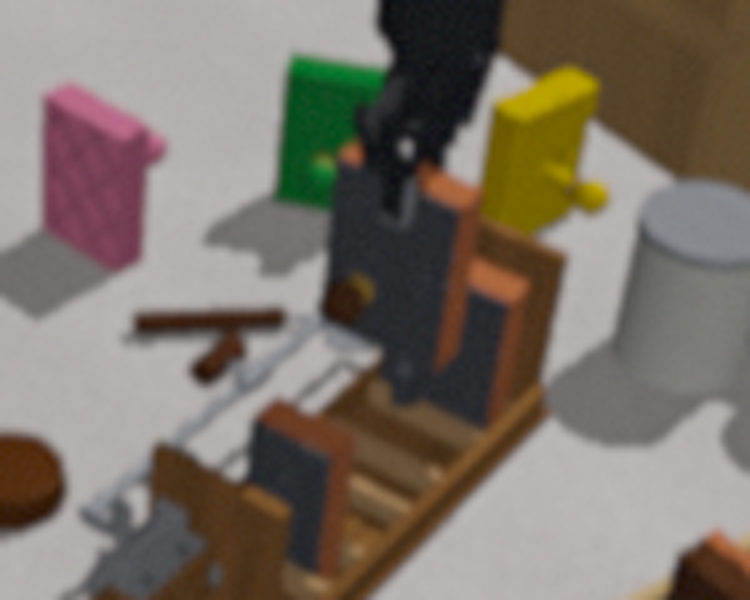

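>>> arm_command:
  rows: [-1, 0, 3, 0, 0, 0, -1, -2.3, 0, 6.5, 0, 0, 0, -1, -3.6, 0, 10, 0, 0, 0, -1, -4.9, 0, 13.5, 0, 0, 0, -1, -6.2, 0, 17, 0, 0, 0, -1, -7.5, 0, 20.5, 0, 0, 0, -1, -8.8, 2, 24, 0, 0, 0, -1, -9.6, 4, 26.5, 0, 0, 0, -1, -10.1, 6, 28, 0, 0, 0, -1, -10.1, 8, 28.5, 0, 0, 0, -1, -10.1, 10, 28.5, 0, 0, 0, -1, -10.1, 11, 28.5, 0, 0, 0, -1]

```text
time: 14.05
ee_pos: [0.3337, 0.0795, 0.2053]
tcp_rot: [-89.8, -0.0, 110.5]
wrist_force: [-0.7, -1.2, -6.1]
opening: 0.0301
```

```bash
python3 - <<'E'
from h import *
st();s=imaging.camera("scene")
i=s["pixels"];u,v=proj(s,np.array([.335,.08,.1])).astype(int)
cv2.imwrite(f"pics/s4.png",cv2.resize(i[v-60:v+60,u-75:u+75],None,fx=5,fy=5,interpolation=cv2.INTER_CUBIC))
go([.335,.08,.177],[-90,0,110.5])
C=cloud(s); 
m=(abs(C[...,0]-.345)<.1)&(abs(C[...,1]-.06)<.12)&(C[...,2]>.008)&(C[...,2]<.05); p=C[m]; print(m.sum()); print(p[::max(1,len(p)//25)].round(3).tolist())
E
```

```text
{'time': 14.05, 'q': [13.4, -24.649, -26.403, 88.47, -0.001, -7.065], 'ee_pos': [0.334, 0.079, 0.205], 'tcp_rot': [-89.778, -0.026, 110.465], 'wrist_force': [-0.733, -1.211, -6.067], 'torque': [0.055, 0.015, 0.002], 'opening': 0.03}
t 14.1 shift cm [-0.01  2.76 -0.15] rot [-0.3 -0.   0. ] dist 2.8 rows>= 1.0
242
[[0.314, 0.054, 0.048], [0.331, 0.062, 0.047], [0.309, 0.056, 0.025], [0.369, 0.103, 0.049], [0.354, 0.071, 0.046], [0.352, 0.071, 0.04], [0.352, 0.067, 0.037], [0.373, 0.097, 0.041], [0.376, 0.075, 0.047], [0.361, 0.071, 0.033], [0.371, 0.102, 0.028], [0.375, 0.079, 0.03], [0.412, 0.059, 0.029], [0.405, 0.047, 0.023], [0.425, 0.072, 0.028], [0.416, 0.045, 0.028], [0.427, 0.075, 0.024], [0.419, 0.044, 0.027], [0.433, 0.072, 0.025], [0.421, 0.035, 0.027], [0.43, 0.066, 0.02], [0.43, 0.034, 0.03], [0.441, 0.064, 0.026], [0.432, 0.041, 0.023], [0.434, 0.032, 0.024], [0.444, 0.03, 0.028], [0.442, 0.016, 0.024]]
```

View pics/s4.png

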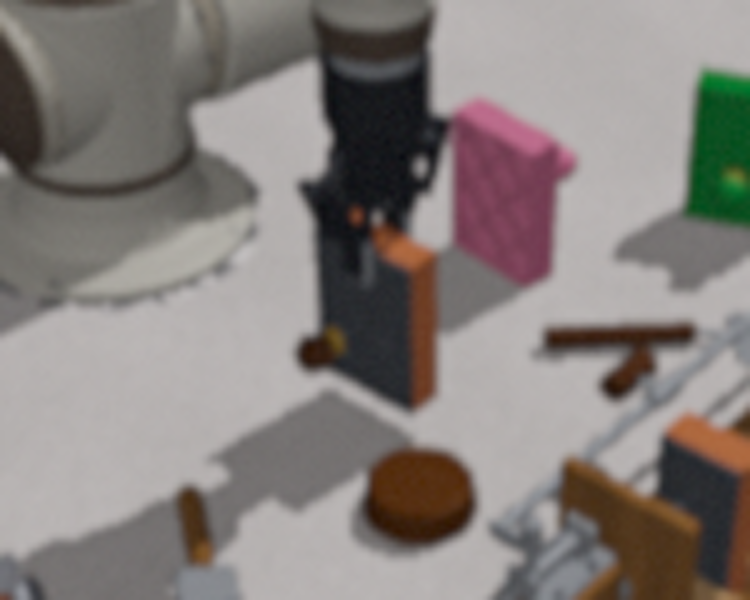

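>>> arm_command:
  rows: [0, 1, 0, 0, 0, 0, -1, 0, 1.9, 0, 0, 0, 0, -1, 0, 2.3, 0, 0, 0, 0, -1, 0, 2.6, 0, 0, 0, 0, -1, 0, 2.8, 0, 0, 0, 0, -1, 0, 2.8, 0, 0, 0, 0, -1]

```text
time: 14.6
ee_pos: [0.3354, 0.0801, 0.1805]
tcp_rot: [-90.0, -0.0, 110.5]
wrist_force: [-0.2, 0.0, -6.5]
opening: 0.0302
```

```bash
python3 - <<'E'
from h import *
st()
E
```

```text
{'time': 14.6, 'q': [13.439, -24.638, -29.135, 85.517, 0.001, -7.065], 'ee_pos': [0.335, 0.08, 0.18], 'tcp_rot': [-89.986, -0.003, 110.504], 'wrist_force': [-0.162, 0.011, -6.477], 'torque': [-0.002, 0.01, -0.01], 'opening': 0.03}
```

>>> arm_command:
  rows: [0, 0.2, 0, 0, 0, 0, -1, 0, 0.3, 0, 0, 0, 0, -1, 0, 0.4, 0, 0, 0, 0, -1, 0, 0.5, 0, 0, 0, 0, -1, 0, 0.5, 0, 0, 0, 0, -1]

```text
time: 15.02
ee_pos: [0.3364, 0.0804, 0.1779]
tcp_rot: [-90.3, 0.0, 110.5]
wrist_force: [-0.7, 1.5, 12.3]
opening: 0.0305
```

```bash
python3 - <<'E'
from h import *
st()
E
```

```text
{'time': 15.017, 'q': [13.437, -24.731, -29.48, 84.997, 0.019, -7.063], 'ee_pos': [0.336, 0.08, 0.178], 'tcp_rot': [-90.255, 0.012, 110.5], 'wrist_force': [-0.705, 1.505, 12.323], 'torque': [0.03, 0.896, -0.01], 'opening': 0.03}
```

>>> arm_command:
  rows: [0, -0.2, 0, 0, 0, 0, 0.1, 0, -0.2, 0, 0, 0, 0, 0.1, 0, -0.2, 0, 0, 0, 0, 0.1, 0, -2, 0, 0, 0, 0, 0.1, 0, -5, 0, 0, 0, 0, 0.1, 0, -8, 0, 0, 0, 0, 0.1, 0, -11, 0, 0, 0, 0, 0.1, -6, -12, 0, 0, 0, 0, 0.1, -10, -12, 0, 0, 0, 0, 0.1, -14, -12, 0, 0, 0, 0, 0.1, -14, -12, 0, 0, 0, 0, 0.1]

```text
time: 15.93
ee_pos: [0.3854, -0.0544, 0.2956]
tcp_rot: [-90.0, 0.1, 110.4]
wrist_force: [-0.4, -0.2, -1.3]
opening: 0.0468
```

```bash
python3 - <<'E'
from h import *
st();s=imaging.camera("scene")
i=s["pixels"];u,v=proj(s,np.array([.335,.08,.1])).astype(int)
cv2.imwrite(f"pics/s5.png",cv2.resize(i[v-60:v+60,u-75:u+75],None,fx=5,fy=5,interpolation=cv2.INTER_CUBIC))
pc=lambda q:np.percentile(q,[3,50,97]).round(4) if len(q) else None
t=imaging.camera("top")
i=t["pixels"];u,v=proj(t,np.array([.345,.06,.1])).astype(int)
cv2.imwrite(f"pics/t5.png",cv2.resize(i[v-60:v+60,u-75:u+75],None,fx=5,fy=5,interpolation=cv2.INTER_CUBIC))
org=np.array([.336,.080])
for n,C in(("scene",cloud(s)),("top",cloud(t))):
    d=C[...,:2]-org; u=d@EX[:2]; v=d@EY[:2]; z=C[...,2]
    m=(z>.125)&(z<.138)&(abs(u)<.07)&(abs(v)<.04); print(n,"top u",pc(u[m]),"v",pc(v[m]),pc(z[m]),m.sum())
    if m.sum()>20: print(cv2.minAreaRect((C[m][:,:2]*1000).astype(np.float32)))
    m=(z>.045)&(z<.09)&(abs(u)<.03)&(v<-.035)&(v>-.1); print("ball u",pc(u[m]),"v",pc(v[m]),pc(z[m]),m.sum())
E
```

```text
{'time': 15.933, 'q': [-7.999, -17.051, -10.992, 96.002, -0.057, -28.411], 'ee_pos': [0.385, -0.054, 0.296], 'tcp_rot': [-90.023, 0.077, 110.412], 'wrist_force': [-0.397, -0.236, -1.284], 'torque': [0.059, 0.008, 0.012], 'opening': 0.047}
scene top u [-0.0407  0.0002  0.0434] v [-0.0185 -0.0014  0.0146] [0.1257 0.1284 0.1322] 155
((336.6833190917969, 79.37239074707031), (91.75623321533203, 37.959808349609375), 20.57880973815918)
ball u [-0.0077  0.0048  0.015 ] v [-0.0786 -0.0681 -0.0386] [0.0565 0.0702 0.078 ] 71
top top u [-0.0457 -0.0022  0.0389] v [-0.0153 -0.0012  0.0139] [0.1254 0.1295 0.1348] 301
((332.8844299316406, 77.98857116699219), (89.76541137695312, 31.80385971069336), 20.4133243560791)
ball u [-0.0156 -0.0035  0.0084] v [-0.0768 -0.0602 -0.038 ] [0.0645 0.0739 0.0818] 99
```

View pics/s5.png

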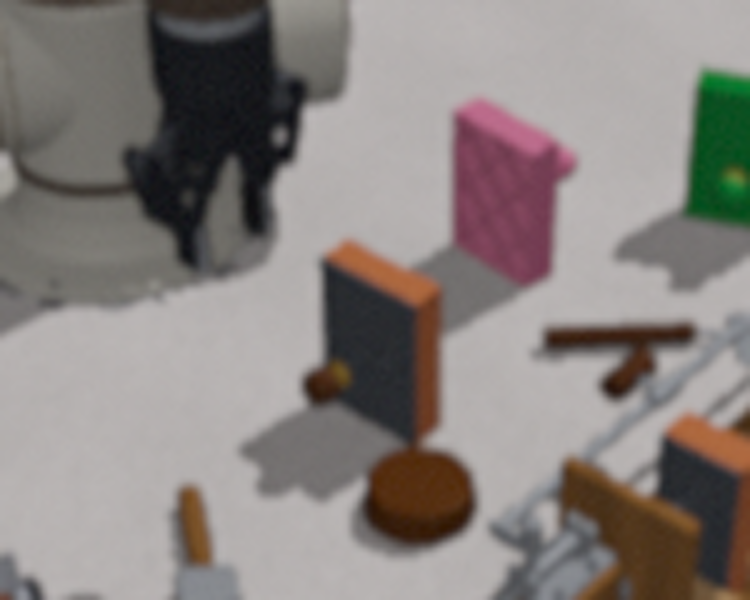

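View pics/t5.png

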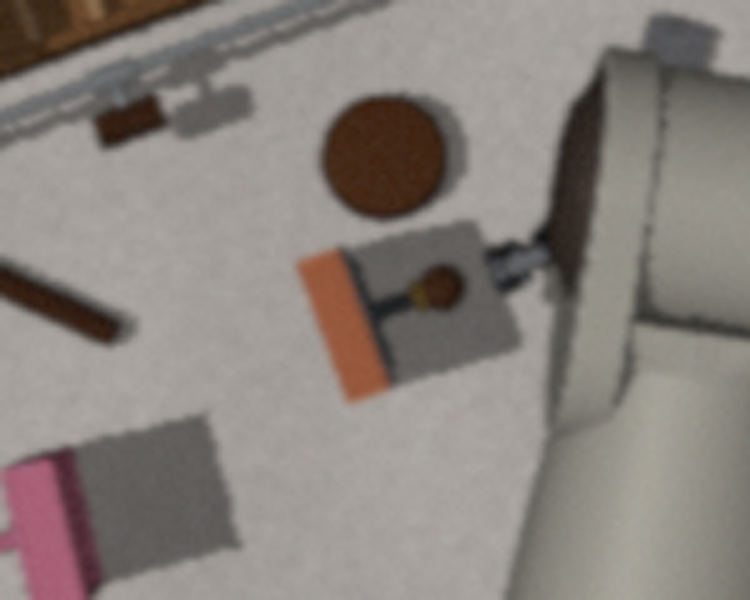

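```bash
python3 - <<'E'
from h import *
go([.369,-.010,.22],[-78,0,20.5])
E
```

```text
t 16.0333 shift cm [ 4.61  7.52 -0.01] rot [ 9.4 89.4 -9.4] dist 8.8 rows>= 13.0
```

>>> arm_command:
  rows: [4.6, 1, 0, 9.4, 89.4, -9.4, 0.1, 4.6, 1, 0, 9.4, 89.4, -9.4, 0.1, 4.6, 1, 0, 9.4, 89.4, -9.4, 0.1, 4.6, 1, 0, 9.4, 89.4, -9.4, 0.1, 4.6, 1, 0, 9.4, 89.4, -9.4, 0.1, 4.6, 1, 0, 9.4, 89.4, -9.4, 0.1, 4.6, 1, 0, 9.4, 89.4, -9.4, 0.1, 4.6, 1, 0, 9.4, 89.4, -9.4, 0.1, 4.6, 1, 0, 9.4, 89.4, -9.4, 0.1, 4.6, 3, 0, 9.4, 89.4, -9.4, 0.1, 4.6, 5, 0, 9.4, 89.4, -9.4, 0.1, 4.6, 6.5, 0, 9.4, 89.4, -9.4, 0.1]

```text
time: 17.03
ee_pos: [0.3679, -0.0073, 0.2293]
tcp_rot: [-78.6, -0.5, 25.9]
wrist_force: [0.5, 0.4, -0.2]
opening: 0.0471
```

```bash
python3 - <<'E'
from h import *
st(); go([.369,-.010,.215],[-78,0,20.5])
E
```

```text
{'time': 17.033, 'q': [-6.817, -16.263, -18.293, 93.804, 9.873, 56.725], 'ee_pos': [0.368, -0.007, 0.229], 'tcp_rot': [-78.557, -0.493, 25.905], 'wrist_force': [0.464, 0.444, -0.214], 'torque': [-0.088, -0.059, 0.025], 'opening': 0.047}
t 17.0333 shift cm [-0.03  1.34 -0.57] rot [ 0.5  5.4 -0.6] dist 1.5 rows>= 1.0
```

>>> arm_command:
  rows: [0, 1.2, -0.6, 0.5, 5.4, -0.6, 0.1, 0, 1.2, -0.6, 0.5, 5.4, -0.6, 0.1, 0, 1.2, -0.6, 0.5, 5.4, -0.6, 0.1, 0, 1.2, -0.6, 0.5, 5.4, -0.6, 0.1]

```text
time: 17.37
ee_pos: [0.3699, -0.0107, 0.2185]
tcp_rot: [-78.1, -0.1, 21.0]
wrist_force: [0.7, 1.0, -0.5]
opening: 0.047
```

```bash
python3 - <<'E'
from h import *
st(); go([.3617,.0091,.115],[-78,0,20.5])
s=imaging.camera("scene")
i=s["pixels"];u,v=proj(s,np.array([.335,.08,.1])).astype(int)
cv2.imwrite(f"pics/s6.png",cv2.resize(i[v-60:v+60,u-75:u+75],None,fx=5,fy=5,interpolation=cv2.INTER_CUBIC))
E
```

```text
{'time': 17.367, 'q': [-7.644, -16.2, -19.462, 92.382, 10.464, 60.826], 'ee_pos': [0.37, -0.011, 0.218], 'tcp_rot': [-78.127, -0.128, 21.0], 'wrist_force': [0.656, 0.98, -0.468], 'torque': [-0.195, -0.067, -0.003], 'opening': 0.047}
t 17.3667 shift cm [-0.08 10.57 -0.03] rot [0.1 0.5 0. ] dist 10.6 rows>= 3.0
```

View pics/s6.png

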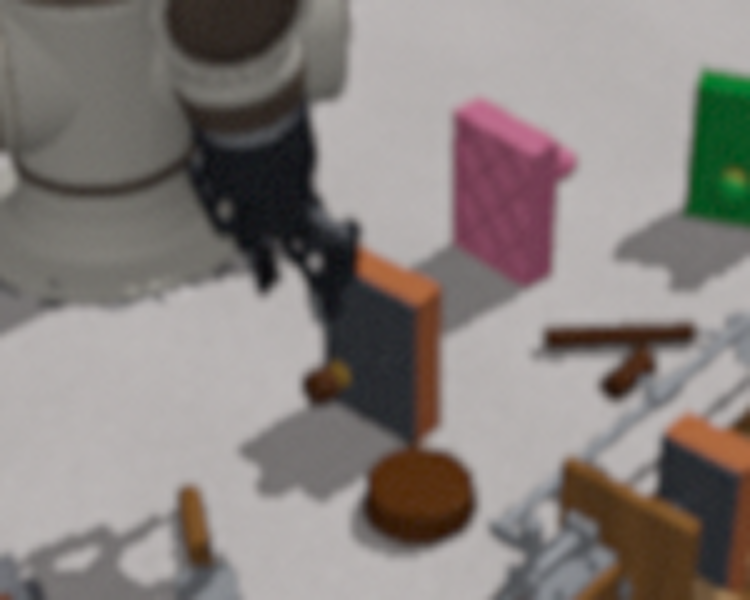

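>>> arm_command:
  rows: [-0.1, 2.5, 0, 0, 0.5, 0, 0.1, -0.1, 5, 0, 0, 0.5, 0, 0.1, -0.1, 6.5, 0, 0, 0.5, 0, 0.1, -0.1, 7.2, 0, 0, 0.5, 0, 0.1, -0.1, 7.2, 0, 0, 0.5, 0, 0.1]

```text
time: 17.83
ee_pos: [0.3634, 0.0029, 0.1467]
tcp_rot: [-78.1, 0.1, 20.4]
wrist_force: [0.0, -0.0, -0.4]
opening: 0.047
```

```bash
python3 - <<'E'
from h import *
st(); go([.3617,.0091,.115],[-78,0,20.5])
s=imaging.camera("scene")
i=s["pixels"];u,v=proj(s,np.array([.345,.05,.1])).astype(int)
cv2.imwrite(f"pics/s7.png",cv2.resize(i[v-40:v+40,u-50:u+50],None,fx=7,fy=7,interpolation=cv2.INTER_CUBIC))
E
```

```text
{'time': 17.833, 'q': [-5.749, -16.831, -27.873, 84.354, 10.653, 63.334], 'ee_pos': [0.363, 0.003, 0.147], 'tcp_rot': [-78.073, 0.082, 20.422], 'wrist_force': [0.023, -0.014, -0.393], 'torque': [-0.169, -0.065, 0.034], 'opening': 0.047}
t 17.8333 shift cm [ 0.06  3.23 -0.03] rot [ 0.1 -0.1 -0.1] dist 3.2 rows>= 1.0
```

View pics/s7.png

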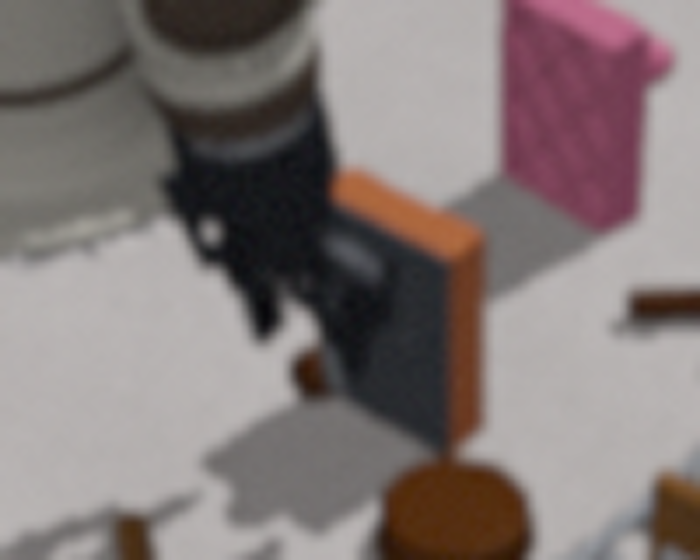

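>>> arm_command:
  rows: [0.1, 1.5, 0, 0, 0, 0, 0.1, 0.1, 2.6, 0, 0, 0, 0, 0.1, 0.1, 3.2, 0, 0, 0, 0, 0.1, 0.1, 3.2, 0, 0, 0, 0, 0.1, 0.1, 3.2, 0, 0, 0, 0, 0.1]
  force: 40

```text
time: 18.3
ee_pos: [0.3624, 0.009, 0.1162]
tcp_rot: [-78.1, 0.0, 20.3]
wrist_force: [0.0, -0.8, -0.9]
opening: 0.0468
```

```bash
python3 - <<'E'
from h import *
st()
s=imaging.camera("scene")
i=s["pixels"];u,v=proj(s,np.array([.345,.05,.1])).astype(int)
cv2.imwrite(f"pics/s8.png",cv2.resize(i[v-40:v+40,u-50:u+50],None,fx=7,fy=7,interpolation=cv2.INTER_CUBIC))
E
```

```text
{'time': 18.3, 'q': [-4.846, -16.482, -30.997, 80.639, 10.747, 64.342], 'ee_pos': [0.362, 0.009, 0.116], 'tcp_rot': [-78.094, 0.033, 20.33], 'wrist_force': [0.006, -0.829, -0.9], 'torque': [-0.141, -0.042, 0.011], 'opening': 0.047}
```

View pics/s8.png

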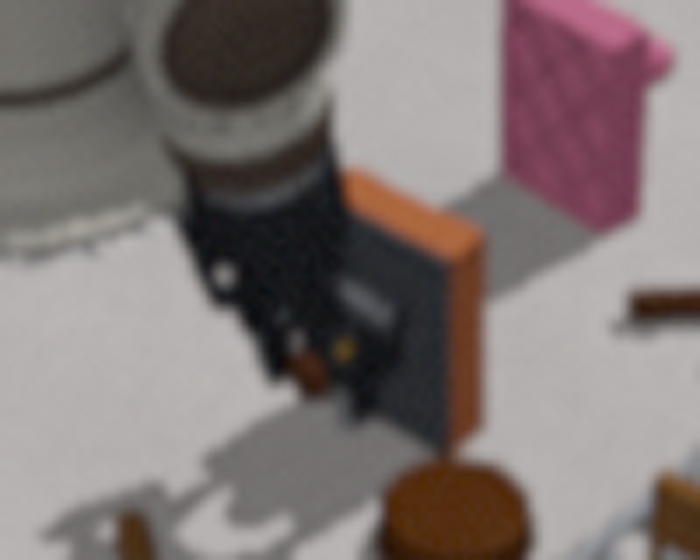

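>>> arm_command:
  rows: [0, 0, 0, 0, 0, 0, -1, 0, 0, 0, 0, 0, 0, -1, 0, 0, 0, 0, 0, 0, -1, 0, 0, 0, 0, 0, 0, -1, 0, 0, 0, 0, 0, 0, -1]
  force: 20

```text
time: 18.77
ee_pos: [0.3628, 0.0088, 0.1164]
tcp_rot: [-78.2, -0.0, 20.3]
wrist_force: [-0.1, -3.5, 5.4]
opening: 0.0285
```

>>> arm_command:
  rows: [0, 0, 0, 0, 0, 0, -1, 0, 0, 0, 0, 0, 0, -1]
  force: 100

```text
time: 18.93
ee_pos: [0.3629, 0.0086, 0.1167]
tcp_rot: [-78.2, -0.0, 20.3]
wrist_force: [-0.2, -5.7, 7.8]
opening: 0.026
```

```bash
python3 - <<'E'
from h import *
st()
s=imaging.camera("scene")
i=s["pixels"];u,v=proj(s,np.array([.345,.05,.1])).astype(int)
cv2.imwrite(f"pics/s9.png",cv2.resize(i[v-40:v+40,u-50:u+50],None,fx=7,fy=7,interpolation=cv2.INTER_CUBIC))
E
```

```text
{'time': 18.933, 'q': [-4.87, -16.516, -30.964, 80.617, 10.688, 64.354], 'ee_pos': [0.363, 0.009, 0.117], 'tcp_rot': [-78.186, -0.022, 20.3], 'wrist_force': [-0.235, -5.677, 7.841], 'torque': [-0.866, 0.224, 0.21], 'opening': 0.026}
```

View pics/s9.png

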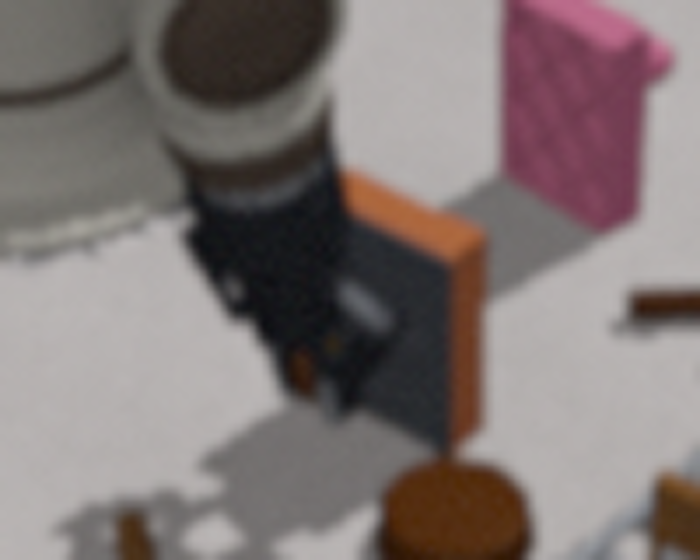

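>>> arm_command:
  rows: [0, 0, 0, 0, 0, 0, 0, 0, 0, 0, 0, 0, 0, 0, 0, 0, 0, 0, 0, 0, 0, 0, 0.3, 0.2, 0, 0, 0, 0, 0, 0.5, 0.3, 0, 0, 0, 0, 0, 0.5, 0.3, 0, 0, 0, 0, 0, 0.5, 0.3, 0, 0, 0, -1, 0, 0.5, 0.3, 0, 0, 0, -1, 0, 0.5, 0.3, 0, 0, 0, -1, 0, 0.5, 0.3, 0, 0, 0, -1]
  force: 20

```text
time: 19.82
ee_pos: [0.361, 0.0128, 0.1115]
tcp_rot: [-78.1, 0.0, 20.3]
wrist_force: [-0.9, 1.4, -1.0]
opening: 0.029
```

```bash
python3 - <<'E'
from h import *
st()
E
```

```text
{'time': 19.817, 'q': [-4.299, -16.646, -31.647, 80.061, 10.814, 64.912], 'ee_pos': [0.361, 0.013, 0.112], 'tcp_rot': [-78.073, 0.039, 20.313], 'wrist_force': [-0.904, 1.37, -1.02], 'torque': [0.042, -0.014, 0.012], 'opening': 0.029}
```

>>> arm_command:
  rows: [0, 0, 0, 0, 0, 0, -1, 0, 0, 0, 0, 0, 0, -1]
  force: 100

```text
time: 19.98
ee_pos: [0.361, 0.0127, 0.1117]
tcp_rot: [-78.1, 0.0, 20.3]
wrist_force: [-1.3, 0.3, 1.0]
opening: 0.0264
```

```bash
python3 - <<'E'
from h import *
st()
s=imaging.camera("scene")
i=s["pixels"];u,v=proj(s,np.array([.345,.05,.1])).astype(int)
cv2.imwrite(f"pics/s10.png",cv2.resize(i[v-40:v+40,u-50:u+50],None,fx=7,fy=7,interpolation=cv2.INTER_CUBIC))
E
```

```text
{'time': 19.983, 'q': [-4.305, -16.654, -31.633, 80.065, 10.791, 64.909], 'ee_pos': [0.361, 0.013, 0.112], 'tcp_rot': [-78.101, 0.031, 20.312], 'wrist_force': [-1.275, 0.252, 0.994], 'torque': [-0.189, 0.1, 0.064], 'opening': 0.026}
```

View pics/s10.png

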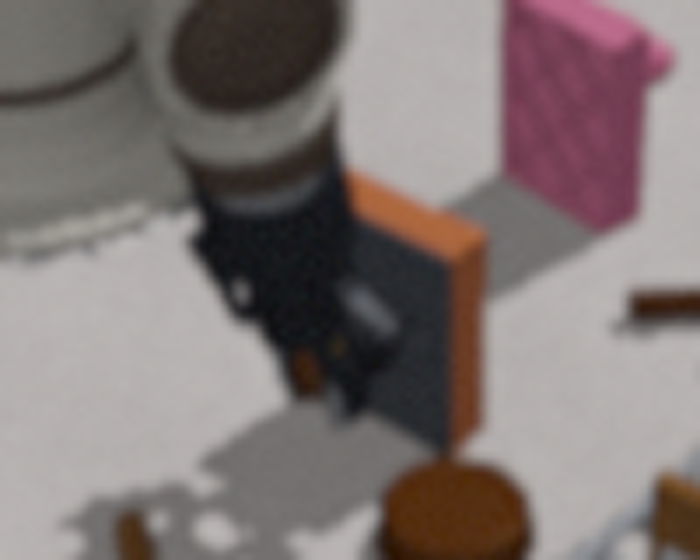

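>>> arm_command:
  rows: [0, -0.5, 0.1, 0, 0, 0, -1, 0, -1.5, 0.3, 0, 0, 0, -1, 0, -3, 0.6, 0, 0, 0, -1, 0, -5, 1.1, 0, 0, 0, -1, 0, -7, 1.5, 0, 0, 0, -1, 0, -9, 1.9, 0, 0, 0, -1, 0, -11, 2.3, 0, 0, 0, -1, 0, -12.5, 2.7, 0, 0, 0, -1, 0, -13.5, 2.9, 0, 0, 0, -1, 0, -14, 3, 0, 0, 0, -1, 0, -14, 3, 0, 0, 0, -1]
  force: 100

```text
time: 20.95
ee_pos: [0.3612, 0.0131, 0.2555]
tcp_rot: [-78.1, -0.0, 20.3]
wrist_force: [0.4, -0.8, -6.1]
opening: 0.0263
```

```bash
python3 - <<'E'
from h import *
st()
s=imaging.camera("scene")
i=s["pixels"];u,v=proj(s,np.array([.345,.05,.18])).astype(int)
cv2.imwrite(f"pics/s11.png",cv2.resize(i[v-60:v+60,u-75:u+75],None,fx=5,fy=5,interpolation=cv2.INTER_CUBIC))
E
```

```text
{'time': 20.95, 'q': [-4.235, -17.754, -16.542, 96.187, 10.789, 64.982], 'ee_pos': [0.361, 0.013, 0.256], 'tcp_rot': [-78.131, -0.016, 20.312], 'wrist_force': [0.432, -0.788, -6.073], 'torque': [-0.722, -0.209, 0.05], 'opening': 0.026}
```

View pics/s11.png

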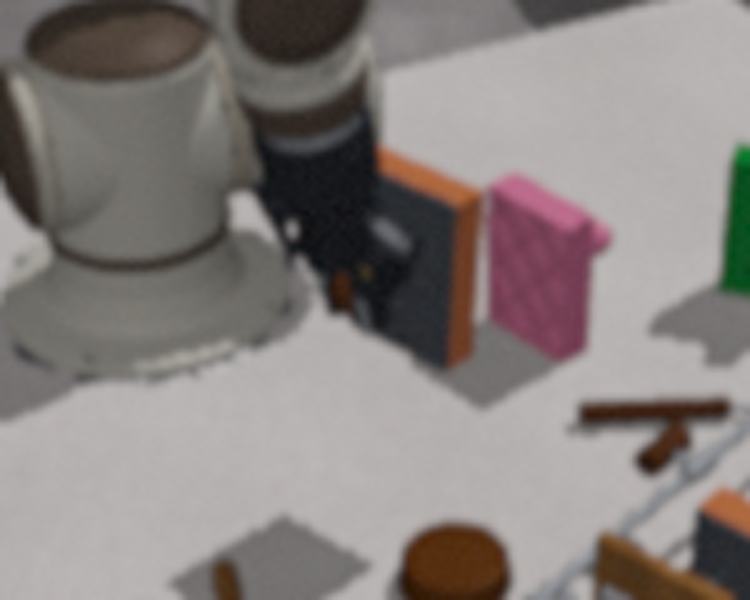

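>>> arm_command:
  rows: [0, -1, 0.2, -6, 0, 0, -1, 0, -2, 0.4, -12, 0, 0, -1, 0, -2, 0.4, -12, 0, 0, -1, 0, -2, 0.4, -12, 0, 0, -1]

```text
time: 21.33
ee_pos: [0.3606, 0.0139, 0.2746]
tcp_rot: [-89.9, 0.0, 20.5]
wrist_force: [-0.4, 0.9, -6.3]
opening: 0.0265
```

>>> arm_command:
  rows: [0, 0, 0, 0, 0, 0, -1, 0, 0, 0, 0, 0, 0, -1, 0, 0, 0, 0, 0, 0, -1, 0, 0, 0, 0, 0, 0, -1, 0, 0, 0, 0, 0, 0, -1, 0, 0, 0, 0, 0, 0, -1, 0, 0, 0, 0, 0, 0, -1, 0, 0, 0, 0, 0, 0, -1, 0, 0, 0, 0, 0, 0, -1, 0, 0, 0, 0, 0, 0, -1]
  force: 25

```text
time: 22.17
ee_pos: [0.361, 0.013, 0.2752]
tcp_rot: [-90.1, 0.0, 20.3]
wrist_force: [0.9, -0.4, -5.3]
opening: 0.0264
```

```bash
python3 - <<'E'
from h import *
st()
s=imaging.camera("scene")
i=s["pixels"];u,v=proj(s,np.array([.345,.05,.18])).astype(int)
cv2.imwrite(f"pics/s12.png",cv2.resize(i[v-60:v+60,u-75:u+75],None,fx=5,fy=5,interpolation=cv2.INTER_CUBIC))
E
```

```text
{'time': 22.167, 'q': [2.127, -21.29, -16.371, 94.919, -0.099, 71.812], 'ee_pos': [0.361, 0.013, 0.275], 'tcp_rot': [-90.094, 0.031, 20.315], 'wrist_force': [0.887, -0.416, -5.338], 'torque': [-0.354, -0.12, -0.036], 'opening': 0.026}
```

View pics/s12.png

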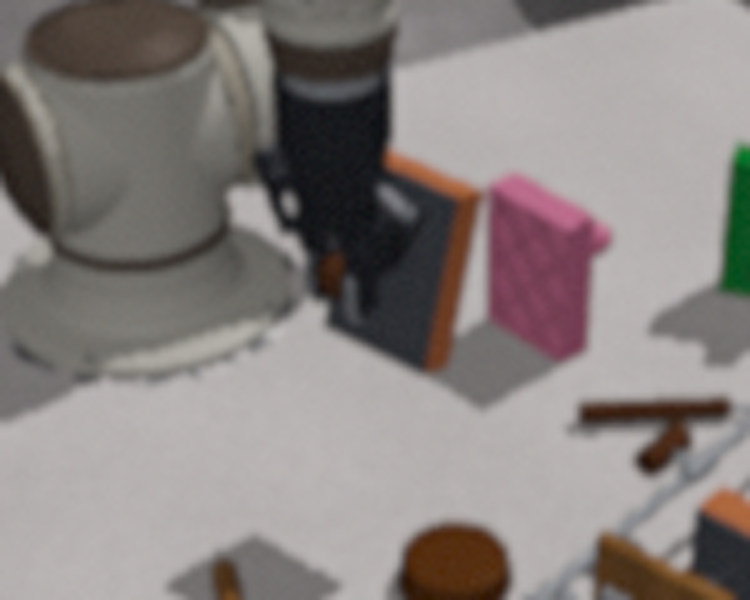

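>>> arm_command:
  rows: [0, 0, 0, 0, 0, 0, -1, 0, 0, 0, 0, 0, 0, -1, 0, 0, 0, 0, 0, 0, -1, 0, 0, 0, 0, 0, 0, -1]
  force: 20

```text
time: 22.55
ee_pos: [0.361, 0.013, 0.2752]
tcp_rot: [-90.1, 0.0, 20.3]
wrist_force: [-0.7, 0.2, -5.5]
opening: 0.0266
```

```bash
python3 - <<'E'
from h import *
st()
E
```

```text
{'time': 22.55, 'q': [2.126, -21.289, -16.373, 94.92, -0.099, 71.812], 'ee_pos': [0.361, 0.013, 0.275], 'tcp_rot': [-90.092, 0.035, 20.314], 'wrist_force': [-0.677, 0.217, -5.492], 'torque': [-0.227, -0.063, 0.008], 'opening': 0.027}
```

>>> arm_command:
  rows: [0, 0, 0, 0, 0, 0, -1, 0, 0, 0, 0, 0, 0, -1, 0, 0, 0, 0, 0, 0, -1, 0, 0, 0, 0, 0, 0, -1, 0, 0, 0, 0, 0, 0, -1, 0, 0, 0, 0, 0, 0, -1]
  force: 20

```text
time: 23.05
ee_pos: [0.361, 0.013, 0.2751]
tcp_rot: [-90.1, 0.0, 20.3]
wrist_force: [-0.2, -0.2, -5.8]
opening: 0.0265
```

```bash
python3 - <<'E'
from h import *
st()
s=imaging.camera("scene")
i=s["pixels"];u,v=proj(s,np.array([.345,.05,.18])).astype(int)
cv2.imwrite(f"pics/s13.png",cv2.resize(i[v-60:v+60,u-75:u+75],None,fx=5,fy=5,interpolation=cv2.INTER_CUBIC))
E
```

```text
{'time': 23.05, 'q': [2.126, -21.288, -16.375, 94.919, -0.098, 71.814], 'ee_pos': [0.361, 0.013, 0.275], 'tcp_rot': [-90.091, 0.036, 20.312], 'wrist_force': [-0.152, -0.159, -5.77], 'torque': [-0.344, -0.134, 0.012], 'opening': 0.027}
```

View pics/s13.png

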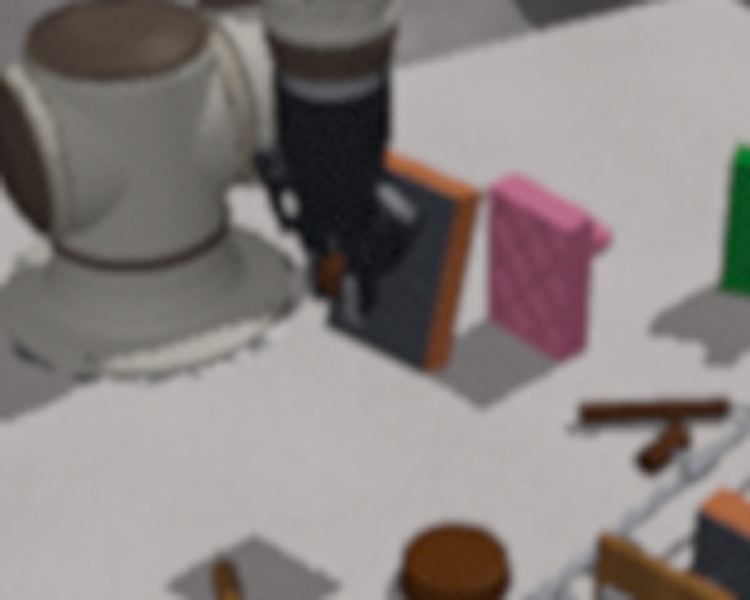

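>>> arm_command:
  rows: [0, 0, 0, 0, 0, 0, -0.36, 0, 0, 0, 0, 0, 0, -0.36, 0, 0, 0, 0, 0, 0, -0.36]
  force: 20

```text
time: 23.35
ee_pos: [0.361, 0.0131, 0.2751]
tcp_rot: [-90.1, 0.0, 20.3]
wrist_force: [-0.1, 0.5, -6.4]
opening: 0.0277
```

```bash
python3 - <<'E'
from h import *
st()
E
```

```text
{'time': 23.35, 'q': [2.126, -21.288, -16.376, 94.921, -0.088, 71.813], 'ee_pos': [0.361, 0.013, 0.275], 'tcp_rot': [-90.081, 0.036, 20.314], 'wrist_force': [-0.081, 0.468, -6.44], 'torque': [-0.214, -0.038, -0.018], 'opening': 0.028}
```

>>> arm_command:
  rows: [0, 0, 0, 0, 0, 0, -0.36, 0, 0, 0, 0, 0, 0, -0.36, 0, 0, 0, 0, 0, 0, -0.36, 0, 0, 0, 0, 0, 0, -0.36]
  force: 20

```text
time: 23.68
ee_pos: [0.361, 0.0131, 0.2751]
tcp_rot: [-90.1, 0.0, 20.3]
wrist_force: [0.6, 0.1, -6.0]
opening: 0.0278
```

```bash
python3 - <<'E'
from h import *
st()
s=imaging.camera("scene")
i=s["pixels"];u,v=proj(s,np.array([.345,.05,.18])).astype(int)
cv2.imwrite(f"pics/s14.png",cv2.resize(i[v-60:v+60,u-75:u+75],None,fx=5,fy=5,interpolation=cv2.INTER_CUBIC))
E
```

```text
{'time': 23.683, 'q': [2.125, -21.288, -16.375, 94.921, -0.087, 71.814], 'ee_pos': [0.361, 0.013, 0.275], 'tcp_rot': [-90.08, 0.034, 20.311], 'wrist_force': [0.602, 0.142, -5.968], 'torque': [-0.152, -0.051, -0.003], 'opening': 0.028}
```

View pics/s14.png

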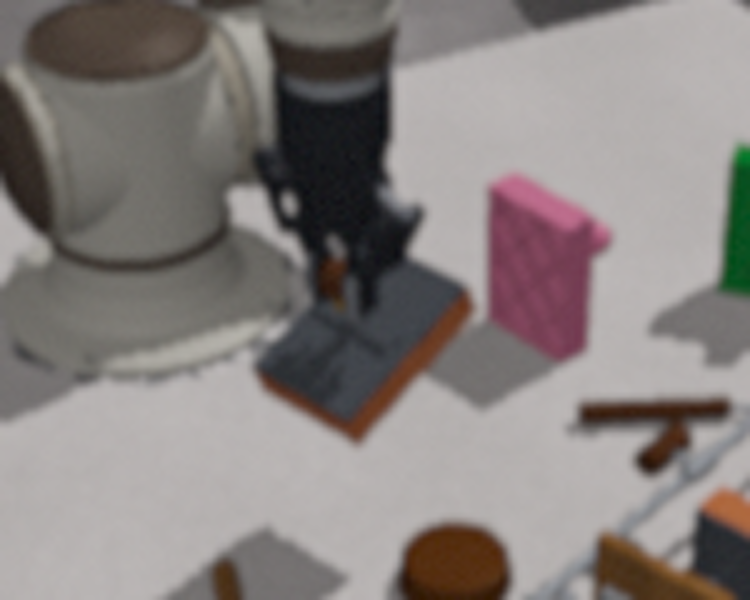

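>>> arm_command:
  rows: [0, 0, 0, 0, 0, 0, -0.35, 0, 0, 0, 0, 0, 0, -0.35, 0, 0, 0, 0, 0, 0, -0.35, 0, 0, 0, 0, 0, 0, -0.35]
  force: 20

```text
time: 24.07
ee_pos: [0.361, 0.013, 0.2752]
tcp_rot: [-90.1, 0.0, 20.3]
wrist_force: [-0.5, -0.2, -5.5]
opening: 0.0277
```

```bash
python3 - <<'E'
from h import *
st()
s=imaging.camera("scene")
i=s["pixels"];u,v=proj(s,np.array([.345,.05,.18])).astype(int)
cv2.imwrite(f"pics/s15.png",cv2.resize(i[v-60:v+60,u-75:u+75],None,fx=5,fy=5,interpolation=cv2.INTER_CUBIC))
go([.538,-.348,.32],[-90,0,81])
E
```

```text
{'time': 24.067, 'q': [2.125, -21.29, -16.373, 94.92, -0.099, 71.815], 'ee_pos': [0.361, 0.013, 0.275], 'tcp_rot': [-90.093, 0.034, 20.31], 'wrist_force': [-0.494, -0.211, -5.516], 'torque': [-0.09, -0.035, 0.044], 'opening': 0.028}
t 24.1167 shift cm [  4.06  -4.42 -40.01] rot [  0.1 -60.7  -0.1] dist 40.5 rows>= 10.0
```

View pics/s15.png

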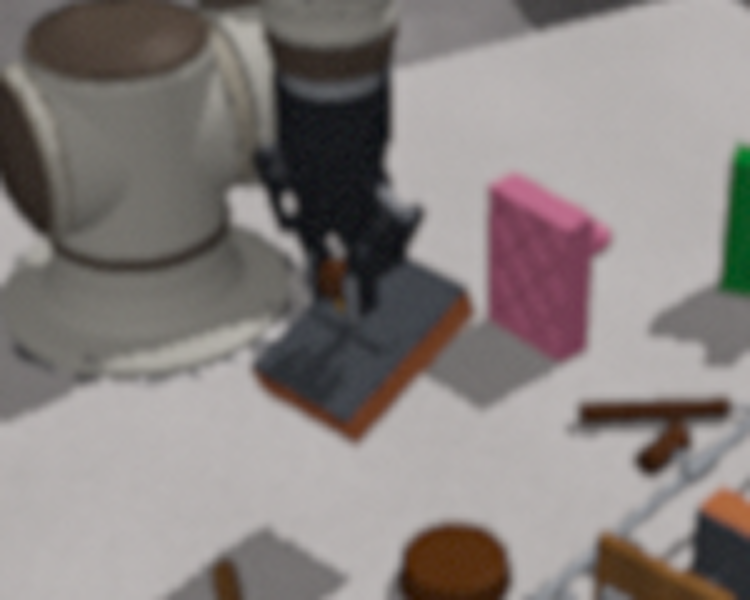

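```bash
cat >> h.py <<'E'
def plane(C,mask):
    p=C[mask]; 
    for _ in range(4):
        A=np.c_[p[:,:2]-p[:,:2].mean(0),np.ones(len(p))]; k=np.linalg.lstsq(A,p[:,2],rcond=None)[0]; r=p[:,2]-A@k; p=p[abs(r)<max(.004,2*r.std())]
    return k,p
E
python3 - <<'E'
from h import *
s=imaging.camera("scene"); C=cloud(s); hsv=cv2.cvtColor(s["pixels"],cv2.COLOR_BGR2HSV)
ball=np.array([.361,.013,.2245]); 
m=(abs(C[...,0]-.361)<.08)&(abs(C[...,1]-.013)<.09)&(C[...,2]>.15)&(C[...,2]<.2)
k,p=plane(C,m); g=k[:2]; print("n",len(p),"mean",p.mean(0),"slope along ex deg",np.degrees(np.arctan(g@EX[:2])),"ey",np.degrees(np.arctan(g@EY[:2])),"hbelow",.2245-k[2])
E
```

```text
n 603 mean [0.3676239  0.01913803 0.17473577] slope along ex deg -2.0095217472775175 ey 20.203012756318362 hbelow 0.049833614920905156
```

>>> arm_command:
  rows: [0, 0, 0, 0, 0, 0, -0.34, 0, 0, 0, 0, 0, 0, -0.34, 0, 0, 0, 0, 0, 0, -0.33, 0, 0, 0, 0, 0, 0, -0.33, 0, 0, 0, 0, 0, 0, -0.33]
  force: 20

```text
time: 24.58
ee_pos: [0.361, 0.013, 0.2752]
tcp_rot: [-90.1, 0.0, 20.3]
wrist_force: [1.0, -0.8, -5.5]
opening: 0.0288
```

```bash
cat > pl.py <<'E'
from h import *
st()
s=imaging.camera("scene"); C=cloud(s)
o=sensors.get_obs(); b=np.array(o["ee_pos"]); b[2]-=.051
m=(abs(C[...,0]-b[0])<.08)&(abs(C[...,1]-b[1])<.09)&(C[...,2]>b[2]-.075)&(C[...,2]<b[2]-.025)
k,p=plane(C,m); g=k[:2]; y=np.radians(o["tcp_rot"][2]); ex=np.array([np.cos(y),np.sin(y)]); ey=np.array([-ex[1],ex[0]])
print("n",len(p),"slope jaw deg",np.degrees(np.arctan(g@ex)).round(1),"perp",np.degrees(np.arctan(g@ey)).round(1))
E
python3 pl.py
```

```text
{'time': 24.583, 'q': [2.123, -21.289, -16.374, 94.918, -0.104, 71.811], 'ee_pos': [0.361, 0.013, 0.275], 'tcp_rot': [-90.098, 0.034, 20.313], 'wrist_force': [0.998, -0.823, -5.506], 'torque': [-0.064, -0.032, -0.01], 'opening': 0.029}
n 604 slope jaw deg -2.6 perp 4.2
```

>>> arm_command:
  rows: [0, 0, 0, 0, 0, 0, -1, 0, 0, 0, 0, 0, 0, -1, 0, -0.3, -0.8, 0, 0, 0, -1, 0.2, -1, -3, 0, -4, 0, -1, 0.6, -2, -6, 0, -9, 0, -1, 1, -3, -9.5, 0, -14, 0, -1, 1.3, -4, -13, 0, -20, 0, -1, 1.7, -4.5, -16.5, 0, -25, 0, -1, 2, -4.5, -20, 0, -30, 0, -1, 2.4, -4.5, -23.5, 0, -36, 0, -1, 2.7, -4.5, -27, 0, -41, 0, -1, 3, -4.5, -29.5, 0, -45, 0, -1]
  force: 80

```text
time: 25.63
ee_pos: [0.4922, -0.2566, 0.32]
tcp_rot: [-90.0, 0.1, 65.5]
wrist_force: [1.1, 0.7, -5.6]
opening: 0.0268
```

```bash
python3 - <<'E'
from h import *
st(); go([.538,-.348,.32],[-90,0,81])
E
```

```text
{'time': 25.633, 'q': [-27.486, 6.05, 13.032, 96.941, -0.12, -2.995], 'ee_pos': [0.492, -0.257, 0.32], 'tcp_rot': [-90.034, 0.122, 65.509], 'wrist_force': [1.075, 0.695, -5.592], 'torque': [-0.0, -0.145, 0.011], 'opening': 0.027}
t 25.6333 shift cm [-6.42  0.01 -7.95] rot [  0.  -15.5  -0.1] dist 10.2 rows>= 3.0
```

```bash
python3 - <<'E'
from h import *
for n in("scene","top"):
    c=dict(np.load(n+"0.npz"));P=cloud(c);hsv=cv2.cvtColor(c["pixels"],cv2.COLOR_BGR2HSV)
    m=((P[...,2]>.05)&(P[...,2]<.075)&(hsv[...,1]>110)&(P[...,0]>.38)&(P[...,0]<.7)&(P[...,1]<-.2)&(P[...,1]>-.5)).astype(np.uint8)
    m=cv2.morphologyEx(m,cv2.MORPH_OPEN,np.ones((3,3)))
    print(n,cv2.minAreaRect((P[m>0][:,:2]*1000).astype(np.float32)),np.median(P[m>0][:,2]))
    # rim top
    r=(P[...,2]>.08)&(P[...,2]<.096)&(P[...,0]>.38)&(P[...,0]<.7)&(P[...,1]<-.22)&(P[...,1]>-.47)
    a=np.radians(-9);ex=np.array([np.cos(a),np.sin(a)]);ey=np.array([-ex[1],ex[0]])
    q=P[r][:,:2]-[.54,-.348];u=q@ex;v=q@ey; print("rim u,v pct",np.percentile(u,[1,5,50,95,99]).round(3),np.percentile(v,[1,5,50,95,99]).round(3))
E
```

```text
scene ((528.67919921875, -343.1929626464844), (173.05357360839844, 208.53399658203125), 81.5143051147461) 0.06104073996540549
rim u,v pct [-0.138 -0.129  0.082  0.142  0.166] [-0.093 -0.091 -0.005  0.097  0.098]
top ((538.0803833007812, -347.6904296875), (169.9244384765625, 221.83084106445312), 81.26806640625) 0.06071499546407211
rim u,v pct [-0.142 -0.138  0.02   0.139  0.17 ] [-0.097 -0.093 -0.013  0.096  0.097]
```

>>> arm_command:
  rows: [-2, 0, -2.5, 0, -5, 0, -1, -4, 0, -5, 0, -10, 0, -1, -5.5, 0, -7, 0, -14, 0, -1, -6.4, 0, -8.1, 0, -15.8, 0, -1, -6.4, 0, -8.1, 0, -15.8, 0, -1, -6.4, 0, -8.1, 0, -15.8, 0, -1]

```text
time: 26.13
ee_pos: [0.5383, -0.3463, 0.3196]
tcp_rot: [-89.9, 0.1, 81.0]
wrist_force: [0.3, -0.8, -6.4]
opening: 0.0263
```

```bash
python3 pl.py; python3 - <<'E'
from h import *
s=imaging.camera("scene")
i=s["pixels"];u,v=proj(s,np.array([.54,-.348,.18])).astype(int)
cv2.imwrite(f"pics/p1.png",cv2.resize(i[v-80:v+90,max(0,u-100):u+100],None,fx=3.5,fy=3.5,interpolation=cv2.INTER_CUBIC))
go([.540,-.348,.215],[-90,0,81.4])
E
```

```text
{'time': 26.133, 'q': [-32.725, 18.598, 27.748, 99.205, -0.082, -23.74], 'ee_pos': [0.538, -0.346, 0.32], 'tcp_rot': [-89.916, 0.053, 81.014], 'wrist_force': [0.285, -0.809, -6.351], 'torque': [0.026, 0.056, -0.012], 'opening': 0.026}
n 983 slope jaw deg -1.1 perp 7.3
t 26.2333 shift cm [-0.25 10.57 -0.24] rot [-0.  -0.3 -0.1] dist 10.6 rows>= 3.0
```

View pics/p1.png

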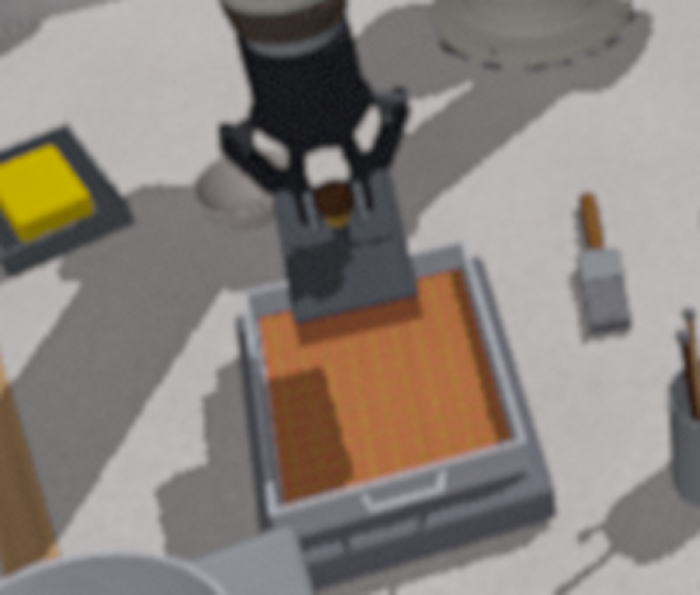

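>>> arm_command:
  rows: [-0.2, 1.5, -0.2, 0, -0.3, 0, -1, -0.2, 4, -0.2, 0, -0.3, 0, -1, -0.2, 6.5, -0.2, 0, -0.3, 0, -1, -0.2, 8.5, -0.2, 0, -0.3, 0, -1, -0.2, 9.8, -0.2, 0, -0.3, 0, -1, -0.2, 10.3, -0.2, 0, -0.3, 0, -1, -0.2, 10.3, -0.2, 0, -0.3, 0, -1]

```text
time: 26.82
ee_pos: [0.5395, -0.3467, 0.217]
tcp_rot: [-89.9, 0.1, 81.4]
wrist_force: [0.1, -0.2, -5.1]
opening: 0.0267
```

>>> arm_command:
  rows: [0, 0, 0, 0, 0, 0, -0.35, 0, 0, 0, 0, 0, 0, -0.34, 0, 0, 0, 0, 0, 0, -0.33, 0, 0, 0, 0, 0, 0, -0.33, 0, 0, 0, 0, 0, 0, -0.33, 0, 0, 0, 0, 0, 0, -0.33, 0, 0, 0, 0, 0, 0, -0.33]
  force: 20

```text
time: 27.4
ee_pos: [0.5401, -0.3476, 0.2179]
tcp_rot: [-90.0, 0.1, 81.4]
wrist_force: [0.2, 1.3, -4.8]
opening: 0.0285
```

```bash
python3 pl.py; python3 - <<'E'
from h import *
s=imaging.camera("scene")
i=s["pixels"];u,v=proj(s,np.array([.54,-.348,.12])).astype(int)
cv2.imwrite(f"pics/p2.png",cv2.resize(i[v-80:v+90,max(0,u-100):u+100],None,fx=3.5,fy=3.5,interpolation=cv2.INTER_CUBIC))
E
```

```text
{'time': 27.4, 'q': [-32.738, 16.889, 14.296, 87.346, -0.085, -24.148], 'ee_pos': [0.54, -0.348, 0.218], 'tcp_rot': [-90.02, 0.102, 81.41], 'wrist_force': [0.247, 1.271, -4.85], 'torque': [-0.017, -0.024, -0.013], 'opening': 0.029}
n 889 slope jaw deg -0.8 perp 5.4
```

View pics/p2.png

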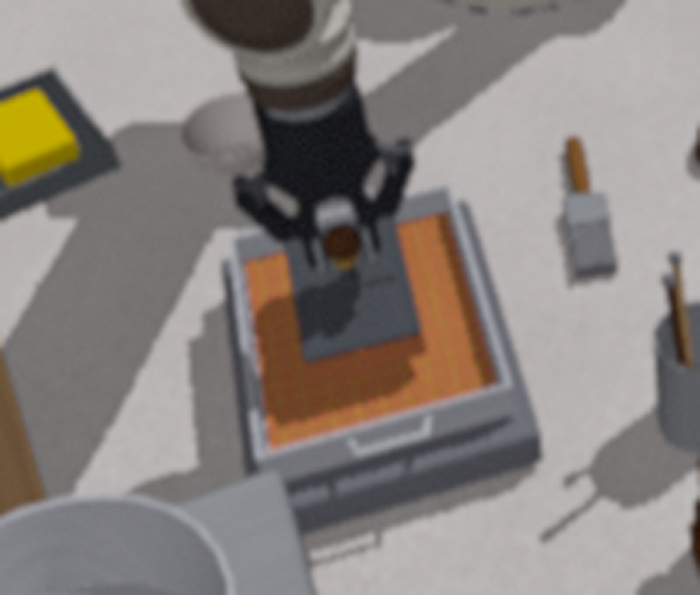

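>>> arm_command:
  rows: [0, 0.5, 0, 0, 0, 0, -0.33, 0, 1, 0, 0, 0, 0, -0.33, 0, 1.4, 0, 0, 0, 0, -0.33, 0, 1.7, 0, 0, 0, 0, -0.33, 0, 1.9, 0, 0, 0, 0, -0.33, 0, 2.1, 0, 0, 0, 0, -0.33, 0, 2.3, 0, 0, 0, 0, -0.33, 0, 2.5, 0, 0, 0, 0, -0.33, 0, 2.6, 0, 0, 0, 0, -0.33, 0, 2.7, 0, 0, 0, 0, -0.33]

```text
time: 28.33
ee_pos: [0.5401, -0.3478, 0.1927]
tcp_rot: [-90.1, 0.2, 81.4]
wrist_force: [-7.5, 3.3, 13.3]
opening: 0.029
```

```bash
python3 pl.py
```

```text
{'time': 28.333, 'q': [-32.749, 16.795, 11.411, 84.438, -0.106, -24.152], 'ee_pos': [0.54, -0.348, 0.193], 'tcp_rot': [-90.118, 0.17, 81.402], 'wrist_force': [-7.454, 3.296, 13.317], 'torque': [0.424, 1.22, -0.017], 'opening': 0.029}
n 907 slope jaw deg 0.4 perp 0.8
```

>>> arm_command:
  rows: [0, 0.1, 0, 0, 0, 0, -0.33, 0, 0.1, 0, 0, 0, 0, -0.33, 0, 0, 0, 0, 0, 0, -0.28, 0, 0, 0, 0, 0, 0, -0.2, 0, 0, 0, 0, 0, 0, 0, 0, 0, 0, 0, 0, 0, 0.2, 0, 0, 0, 0, 0, 0, 0.2, 0, -1, 0, 0, 0, 0, 0.2, 0, -4, 0, 0, 0, 0, 0.2, 0, -8, 0, 0, 0, 0, 0.2, 0, -12, 0, 0, 0, 0, 0.2, 0, -15, 0, 0, 0, 0, 0.2]

```text
time: 29.38
ee_pos: [0.5397, -0.3471, 0.345]
tcp_rot: [-90.2, 0.2, 81.4]
wrist_force: [1.8, 0.5, 1.0]
opening: 0.051
```

```bash
python3 - <<'E'
from h import *
st()
s=imaging.camera("scene")
i=s["pixels"];u,v=proj(s,np.array([.54,-.348,.12])).astype(int)
cv2.imwrite(f"pics/p3.png",cv2.resize(i[v-80:v+90,max(0,u-100):u+100],None,fx=3.5,fy=3.5,interpolation=cv2.INTER_CUBIC))
E
```

```text
{'time': 29.383, 'q': [-32.718, 19.636, 31.966, 102.104, -0.084, -24.132], 'ee_pos': [0.54, -0.347, 0.345], 'tcp_rot': [-90.171, 0.169, 81.414], 'wrist_force': [1.759, 0.546, 1.003], 'torque': [-0.027, -0.069, 0.015], 'opening': 0.051}
```

View pics/p3.png

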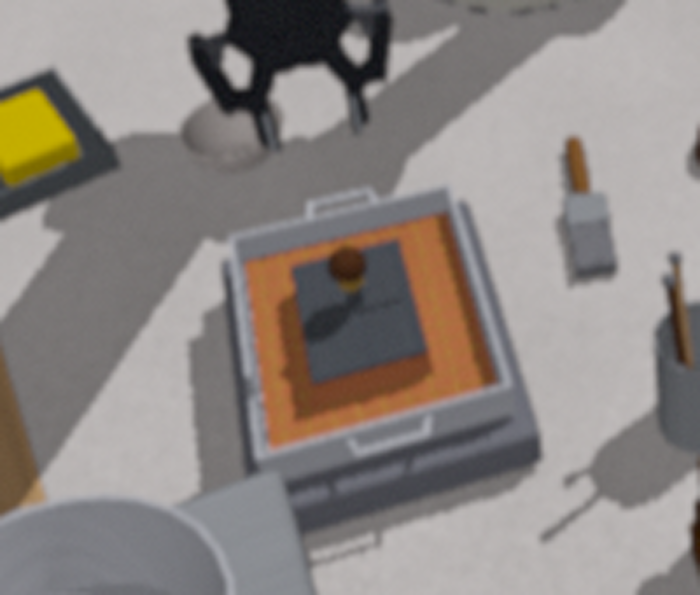

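>>> arm_command:
  rows: [3, 0, 3, 0, 0, 0, 0.2, 6, 0, 6, 0, 0, 0, 0.2, 9, 0, 9, 0, 0, 0, 0.2, 12, 0, 12, 0, 0, 0, 0.2, 15, 0, 15, 0, 0, 0, 0.2, 15, 0, 15, 0, 0, 0, 0.2, 15, 0, 15, 0, 0, 0, 0.2]

```text
time: 30.02
ee_pos: [0.4131, -0.1752, 0.3422]
tcp_rot: [-90.2, 0.1, 81.5]
wrist_force: [1.0, -0.6, 0.2]
opening: 0.0511
```

```bash
python3 - <<'E'
from h import *
st()
s=imaging.camera("scene"); t=imaging.camera("top")
for n,c in (("scene",s),("top",t)):
    cv2.imwrite(f"pics/f{n}.png",cv2.resize(c["pixels"],(800,600),interpolation=cv2.INTER_CUBIC))
    C=cloud(c); a=np.radians(-8.6);ex=np.array([np.cos(a),np.sin(a)]);ey=np.array([-ex[1],ex[0]])
    z=C[...,2]; m=(z>.086)&(z<.102)&(abs(C[...,0]-.54)<.1)&(abs(C[...,1]+.348)<.08)
    k,p=plane(C,m); g=k[:2]; print(n,len(p),"slopes",np.degrees(np.arctan([g@ex,g@ey])).round(1),cv2.minAreaRect((p[:,:2]*1000).astype(np.float32)),"z",np.median(p[:,2]))
E
```

```text
{'time': 30.017, 'q': [-22.943, -7.928, 1.75, 99.469, -0.091, -14.459], 'ee_pos': [0.413, -0.175, 0.342], 'tcp_rot': [-90.179, 0.14, 81.515], 'wrist_force': [0.972, -0.599, 0.17], 'torque': [0.008, -0.026, -0.033], 'opening': 0.051}
scene 964 slopes [-0.1 -0.2] ((543.9490356445312, -348.9179992675781), (89.92666625976562, 136.24954223632812), 81.96049499511719) z 0.09304960598113016
top 390 slopes [-1.2  0.1] ((573.3440551757812, -354.51123046875), (92.37091827392578, 63.009578704833984), 79.78133392333984) z 0.0924465115263472
```

View pics/fscene.png

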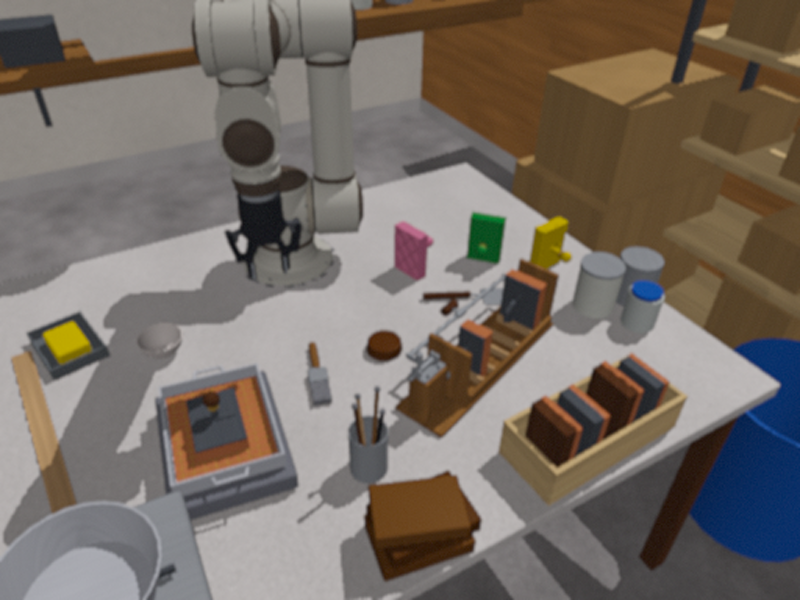

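View pics/ftop.png

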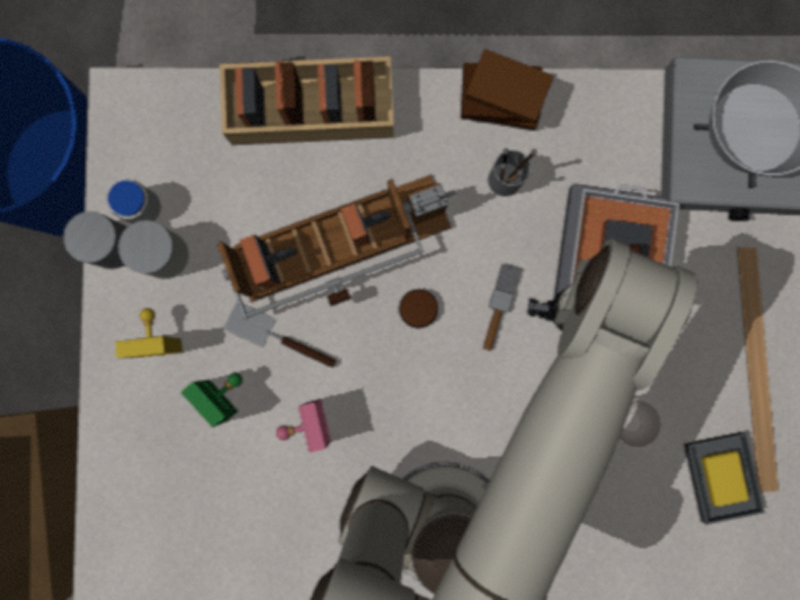

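```bash
python3 -c "
from workcell import bot; print(bot.job_done())"
```

```text
the job is handed in; nothing more can be done
None
```

The job was done in the order asked and handed in at about 30 s. No verdict was reported.

- **Bolt:** I pulled it back by the knob, about 31 mm, until it met its stop with about 18 N. The picture taken after letting go shows the knob still drawn back.
- **Hold-down bar:** I swung it down by the T-grip until it met its stop, with about 16 N upward on the tool. It was still down in the last pictures.
- **Stamp:** I lifted the copper stamp with the ball grip out of the middle slot by its block, stood it on the bench and let go. My first grip on the ball was off centre, so I opened and gripped again before lifting.
- **Hanging face down:** Setting a lower grip force alone did not make it swing. I had to open the fingers by about 1 to 2 mm. It was about 5° off level before I lowered it.
- **Placing:** It met the mesh with about 13 N and came flat.

In the last scene picture the back of the block is flat to about 0.2° and 93 mm above the bench (94 mm expected). Its centre is at (0.544, -0.349), against (0.540, -0.348) estimated for the pan. Its sides are within about 1° of the pan's.

In the last pictures the other two stamps are in their slots, and nothing else looks moved. Two checks were weaker:
- The arm hid part of the stamp in the last top view.
- The two cameras disagree by about 4 mm in x, so the centring is only good to a few millimetres.

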